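# Load the vial rack and pin its keeper bar

## Task

Make the vial rack ready for transport: slide its keeper bar all the way open, stand every squat sample vial that is out on the counter upright, cap up and fully home in a bore of the rack, and slide the bar fully closed over them. Then take the headed pin from its holder block and push it down through the fork and the bar's lug, past the spring catch, until its head sits flush on the fork. Leave the clear dish, the glass jar and the tape roll that lie among them where they are.

Things in the scene. Friction and masses are not known exactly. Their poses are not given: they have to be found in the camera images.
- rack: White vial rack, fixed to the counter. Origin: centre of the bore block's underside. Block 70 (x) x 274 (y) x 30 (z) mm, with a row of five vertical bores along y. Two aluminium guide rails along x, 10 mm wide and 50 mm high, at y = -145 and +145 mm, reach from x = -38 to +127 mm. A steel fork for the pin stands at the +y end.
- bore0 (a point): Centre of the floor of the first bore (y = -104 mm in the rack frame, 8 mm above the counter). Bores are 37 mm in diameter and 22 mm deep, mouth 30 mm above the counter, 52 mm apart. Axes as the rack.
- bore1 (a point): The same for the second bore (y = -52 mm).
- bore2 (a point): The same for the third bore (y = 0).
- bore3 (a point): The same for the fourth bore (y = +52 mm).
- bore4 (a point): The same for the fifth bore (y = +104 mm).
- keeper (a joint): Slide of the aluminium keeper bar along the rack's +x, in m: 0 closed (bar over the bores, its lug in the fork, holes aligned), 0.085 fully open (bar beyond the row). It stays where left (1.5 N friction). Bar 30 mm wide, underside 53 and top 61 mm above the counter: a vial fully home passes 3 mm below it. Its lug at the +y end is 8 mm thick with a 14 mm hole.
- keeper_tab (a point): Top centre of the grey grip tab on the middle of the keeper bar: 12 mm (x) x 44 mm (y), 30 mm tall, top 91 mm above the counter. It moves with the bar; axes as the rack.
- fork_seat (a point): Centre of the fork's hole on the top face of its upper ear, 73 mm above the counter, where the pin's head must rest (y = 176 mm in the rack frame). Two level ears 36 x 36 x 8 mm, tops at 49 and 73 mm, with vertical 12 mm holes, joined by a 10 mm post on the outer (+y) side, open towards +x. Below the lower ear a sprung ball (2 N) stands in the pin's path. Axes as the rack.
- pin: Steel pin, standing head up in its holder block at the start. Origin: on the axis at the underside of the head; z points to the head. Head 20 mm in diameter, 20 mm tall; shank 10 mm in diameter, 55 mm long, tapered tip. 50 g. In the fork it stops on the spring catch about 15 mm short of its seat and must be pushed on down (about 3 to 8 N).
- holder: Grey block 50 x 50 x 66 mm, fixed, with a vertical 13.5 mm hole in which the pin is parked, head resting on top. Origin: centre of its underside.
- vial0: Squat amber sample vial with a black cap, 34 mm in diameter, 42 mm tall, upright on the counter at the start. Origin: centre of its underside; z points to the cap. 60 g. Three to five of the five vials are present (None for an absent one; all present ones are alike and may go in any bore).
- vial1: Squat amber sample vial with a black cap, 34 mm in diameter, 42 mm tall, upright on the counter at the start. Origin: centre of its underside; z points to the cap. 60 g. Three to five of the five vials are present (None for an absent one; all present ones are alike and may go in any bore).
- vial2: Squat amber sample vial with a black cap, 34 mm in diameter, 42 mm tall, upright on the counter at the start. Origin: centre of its underside; z points to the cap. 60 g. Three to five of the five vials are present (None for an absent one; all present ones are alike and may go in any bore).
- vial3: Squat amber sample vial with a black cap, 34 mm in diameter, 42 mm tall, upright on the counter at the start. Origin: centre of its underside; z points to the cap. 60 g. Three to five of the five vials are present (None for an absent one; all present ones are alike and may go in any bore).
- vial4: Squat amber sample vial with a black cap, 34 mm in diameter, 42 mm tall, upright on the counter at the start. Origin: centre of its underside; z points to the cap. 60 g. Three to five of the five vials are present (None for an absent one; all present ones are alike and may go in any bore).
- dish: Bystander: clear round dish 56 mm in diameter, 16 mm tall. Origin: centre of its underside.
- jar: Bystander: glass jar 48 mm in diameter, 62 mm tall. Origin: centre of its underside.
- tape: Bystander: roll of blue tape 72 mm in diameter, 24 mm tall. Origin: centre of its underside.
Things that resemble listed ones, but are neither listed nor needed, are in the scene too. What is shaped like the vial0 but pink is not meant.

How it is judged:
By the outcome, as a careful person would: the job done as asked, in the order asked, and still so for the second after the job is handed in, with the robot touching nothing.
Of vial0, vial1, vial2, vial3, vial4 only 3 to 5 are there at a start; the rules pass over those that are not, and their reading is None.
At some moment in a run one of vial0, vial1, vial2, vial3, vial4 may be knocked a few centimetres aside while the robot is not near it.
It also fails if it takes over 210 s, if anything falls off the work surface, if the arm or the gripper's body presses on something with over 40 N, if the wrist force passes 120 N, or if a joint passes its speed limit or range.

## Robot

A 6-joint arm with a two-finger parallel gripper is mounted at the origin on the work surface. World frame = base frame: x ahead of the robot, y to its left, z up, the work surface at z = 0. Lengths are in m, angles in rad, forces in N, time in s.
With the tool pointing down it reaches from about 0.3 to 0.775 m from the base axis. Payload 14.6 kg.
Tool frame: the origin (TCP) lies on the centre line of the jaws, within the pads' length; the fingertips stand 8 mm ahead of it and the grasp point (between the pads) lies 11 mm behind it; x points along the fingers, z is the direction in which the jaws open and shut, and the axes are right-handed (so a half turn about x gives the same grasp; the last joint's range is limited). The gripper opens to 85 mm and grips with 20 to 120 N. Pads are 22 mm wide; open, the fingers measure 114 mm over their backs; the gripper's body (76 mm by 85 mm) begins 54 mm behind the grasp point. The pads swing forward as they close: fully open they stand 13 mm farther back than shut.
Start: joints at [-1.353, 0.3, 1.521, -0, 1.321, -0.067], TCP at [0.155, -0.528, 0.239] pointing down, gripper open.
Joint ranges: [-3.03, 3.03], [-0.79, 2.21], [0.23, 2.52], [-1.04, 4.18], [0, 3.07], [-2.55, 2.55]. Speed limits (rad/s): [2.22, 2.22, 2.57, 3.14, 3.14, 3.14].

## Interface

Orientations are given as a unit quaternion [x, y, z, w].
In Python, from rig import monitor, camera, robot gives the robot as it stands. The module is installed in compiled form; this text tells all that it offers.
- The arm moves only by the tool drive_tool, never from a script. Its argument "commands" is a list of rows, each a list of 3 entries, a list of its own where there are three numbers: the opening, from 0 (shut) to 1 (fully open), then the shift along the tool's x, y, z in cm, then the turn, a rotation vector about the tool's x, y, z in rad. A call has 1 to 10 rows; each row is the pose to reach, as a shift and turn from the pose commanded when the call began, along the tool's axes at that moment; what a row does not reach only later rows make up. A row lasts 1/10 s, in which the tool goes at most 50 mm and 8.59 degrees, less where a joint would pass 70% of its speed; a pose out of reach is approached as far as the arm can. A call with a gripper value outside its range is refused whole. The fingers move at their own pace and stop on an object; "force" is the grip in N (left out, the last holds). Time passes only in rows, so rows that repeat a pose let the fingers close. It gives the time, the measured TCP pose, the force and the opening at its end, in the units of the state.
- monitor.sense(): the state, without advancing time (a new reading comes with each control period).
- camera(name): name is "scene" or "side" or "wrist"; returns a dict with "pixels" (480x640x3 uint8, blue, green, red), "K" (3x3 intrinsics, pixels), "extrinsics" (4x4, takes a point from world to camera coordinates). Camera axes: x right, y up, looking along -z (the intrinsics and any distortion apply to the point x, -y, -z); pixel columns grow to the right and rows downward; lengths in m; the calibration is good to about 2 mm. A picture is of the moment at which its call begins. There is no depth.
- robot.hand_in(): hands the job in, once; it reports no verdict.
The state is a dict: "time_s": time; "joint_positions": joint angles; "qvel": joint speeds; "joint_efforts": joint torques, N m; "eef_pos": TCP position; "orientation": TCP orientation; "contact_force": force on the tool from outside, world axes, zero at the start; "ft_torque": the same for the moment, N m; "gripper_width": finger opening in m.
Only numpy, scipy, OpenCV 4.12 (cv2) and the standard library are available. Lean on these libraries where they do the work, as an engineer would, in place of code of your own. Each camera call takes 0.05 s, during which the arm holds its last target.

## Working session

There is one attempt and no reset: what is moved stays moved. The work goes in short steps, Python scripts to look and compute and a tool call to move; the robot and the scene stay as the last step left them, time stands still between calls to the robot, and variables do not carry over. Pictures are saved under pics/ and viewed, and the job is handed in when it is done.

Besides the shell and the picture viewer there is one more tool, called after "Request:" in YAML: its name, and indented under it one key for each argument. drive_tool: Moves the arm, as the interface text tells. Its arguments: {"type":"object","properties":{"commands":{"type":"array"},"force":{"type":"number"}},"required":["commands"]}

```bash
mkdir -p pics; ls; cat > h.py <<'E'
import numpy as np, cv2
from rig import monitor, camera, robot
def snap(n,f):
    c=camera(n); cv2.imwrite('pics/'+f+'.png',c['pixels']); np.savez('pics/'+f+'.npz',K=c['K'],E=c['extrinsics']); return c
E
python3 - <<'E'
from h import *
for n in ['scene','side','wrist']:
    c=snap(n,n+'0'); print(n,[k for k in c if k!='pixels'],c['K'].tolist(),np.round(c['extrinsics'],4).tolist())
print(monitor.sense())
E
```

```text
pics
scene ['K', 'extrinsics'] [[467.18856976818387, 0.0, 325.23546733495056], [0.0, 467.18856976818387, 240.04284405762186], [0.0, 0.0, 1.0]] [[-0.3038, 0.9525, 0.0208, 0.1789], [-0.6705, -0.2292, 0.7056, 0.3073], [0.6769, 0.2004, 0.7083, -1.569], [0.0, 0.0, 0.0, 1.0]]
side ['K', 'extrinsics'] [[580.3040432880988, 0.0, 326.27020214447265], [0.0, 580.3040432880988, 244.3331919649642], [0.0, 0.0, 1.0]] [[-0.982, -0.1887, 0.0087, 0.5349], [0.1334, -0.6604, 0.739, -0.1414], [-0.1337, 0.7268, 0.6737, -1.149], [0.0, 0.0, 0.0, 1.0]]
wrist ['K', 'extrinsics'] [[428.52585584243184, 0.0, 321.8444318050814], [0.0, 428.52585584243184, 239.75853006293806], [0.0, 0.0, 1.0]] [[0.2807, -0.9598, -0.0008, -0.5486], [0.9154, 0.268, -0.3003, 0.0399], [0.2885, 0.0835, 0.9538, -0.3794], [0.0, 0.0, 0.0, 1.0]]
{'time_s': 0.15, 'joint_positions': array([-1.35257258e+00,  3.00347583e-01,  1.52141481e+00,  1.15591198e-05,
        1.32071337e+00, -6.66147760e-02]), 'qvel': array([ 3.88104126e-04, -1.78460751e-03, -2.31759530e-03,  1.43342021e-03,
        5.49135965e-04, -4.74560879e-05]), 'joint_efforts': array([ 1.98167918e-04, -5.43664706e+01, -3.61885428e+01, -4.79967025e-05,
        3.13144279e-03, -2.94487080e-06]), 'eef_pos': array([ 0.15450753, -0.52767991,  0.23885941]), 'orientation': array([ 0.4241758 ,  0.56614052, -0.42376295,  0.56567196]), 'contact_force': array([ 0.04125078, -0.09599503, -0.44403847]), 'ft_torque': array([-0.03615613, -0.00973337, -0.02558492]), 'gripper_width': 0.08515119342197318}
```

View pics/scene0.png

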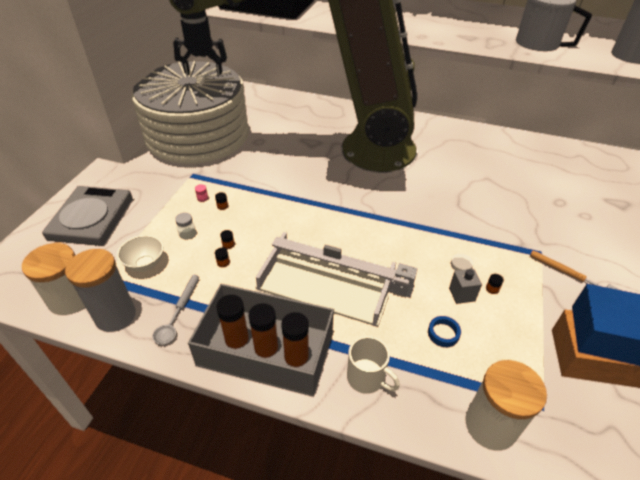

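View pics/side0.png

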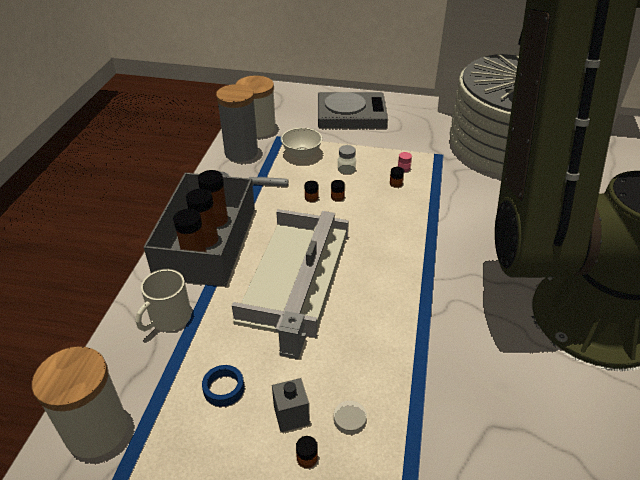

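View pics/wrist0.png

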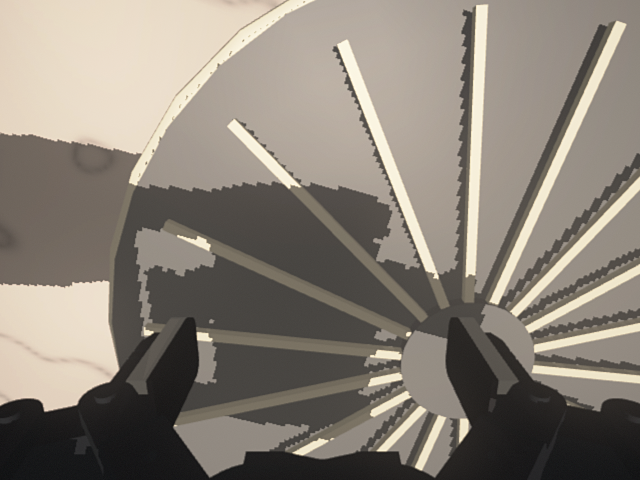

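The pictures show four amber vials (scene px (222,200), (228,239), (222,257), (495,283)). Look-alikes are the pink one (201,192), the jar (185,225), and the tall bottles in the grey tray. Rack is at (330,275), and the holder with pin is at (465,285). I'll take close crops next.

```bash
cat > crop.py <<'E'
import cv2,sys
f,x,y,w,h,s,o=sys.argv[1:]; x,y,w,h,s=map(int,(x,y,w,h,s))
im=cv2.imread('pics/'+f+'.png')[y:y+h,x:x+w]
im=cv2.resize(im,None,fx=s,fy=s,interpolation=cv2.INTER_CUBIC)
for k in range(0,w,10):
    cv2.line(im,(k*s,0),(k*s,6 if k%50 else 14),(0,0,255),1)
    if k%20==0: cv2.putText(im,str(x+k),(k*s,24),0,.4,(0,0,255),1)
for k in range(0,h,10):
    cv2.line(im,(0,k*s),(6,k*s),(0,0,255),1)
    if k%20==0: cv2.putText(im,str(y+k),(8,k*s+4),0,.4,(0,0,255),1)
cv2.imwrite('pics/'+o+'.png',im)
E
python3 crop.py scene0 180 170 100 100 6 c1; python3 crop.py scene0 250 225 180 100 4 c2; python3 crop.py scene0 420 240 110 110 5 c3
python3 crop.py side0 220 200 150 160 4 c4; python3 crop.py side0 190 360 190 120 4 c5;python3 crop.py side0 290 130 140 80 5 c6
```

```text
(no output)
```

View pics/c1.png

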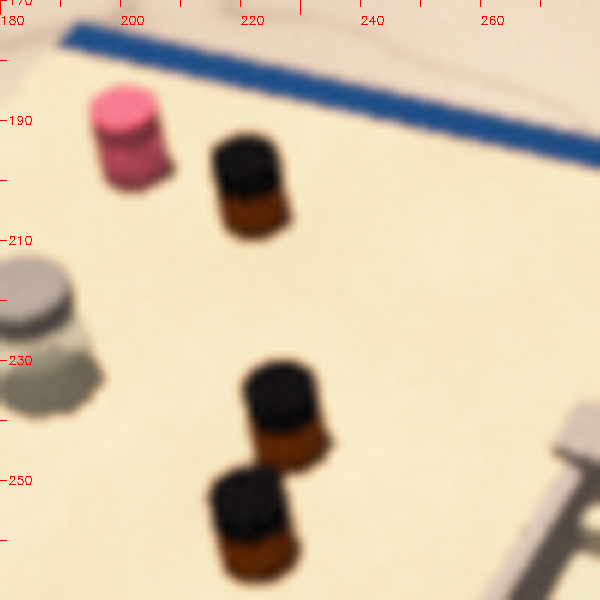

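View pics/c2.png

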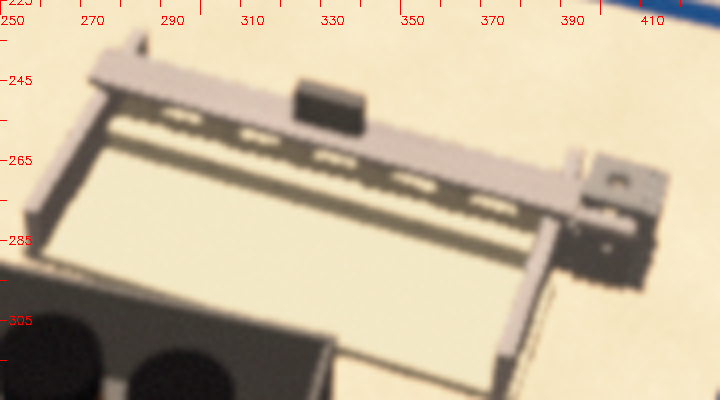

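View pics/c3.png

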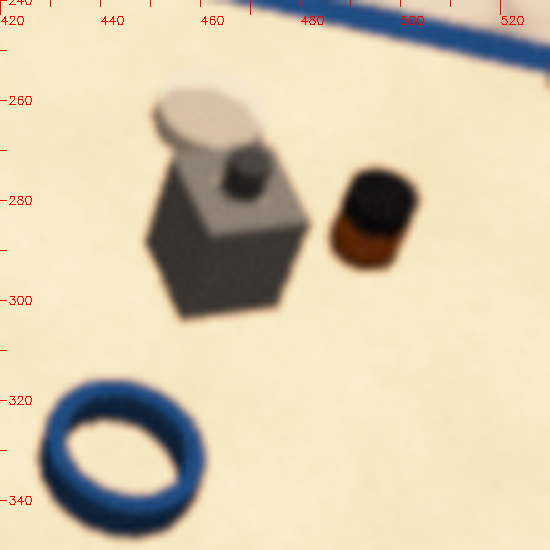

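View pics/c4.png

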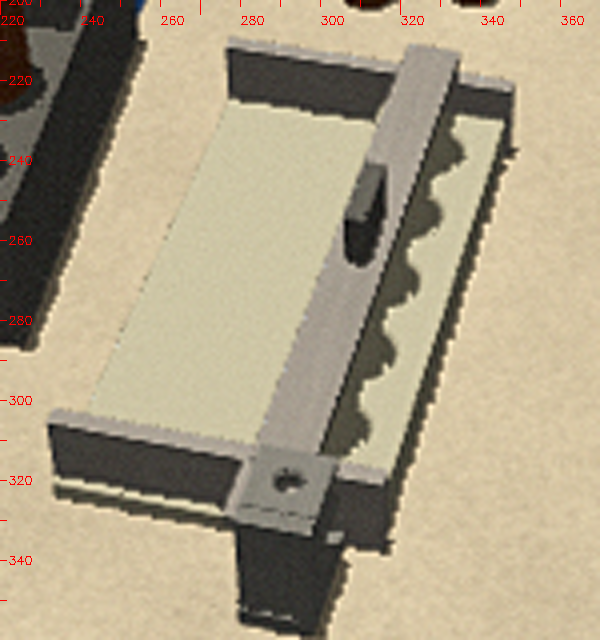

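View pics/c5.png

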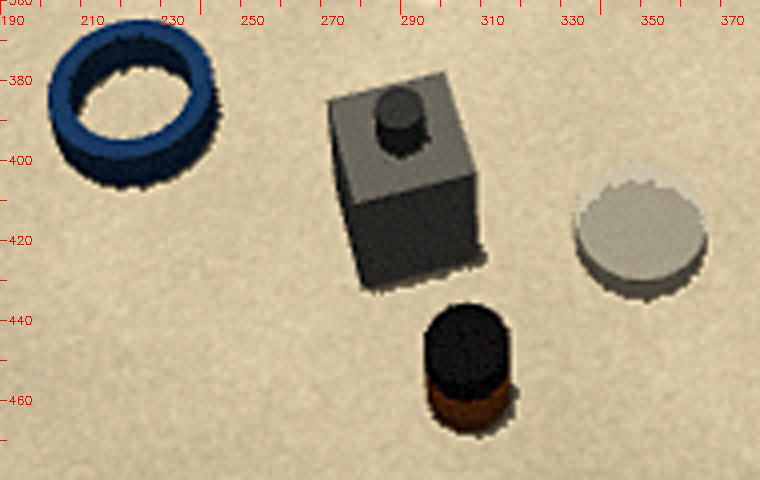

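View pics/c6.png

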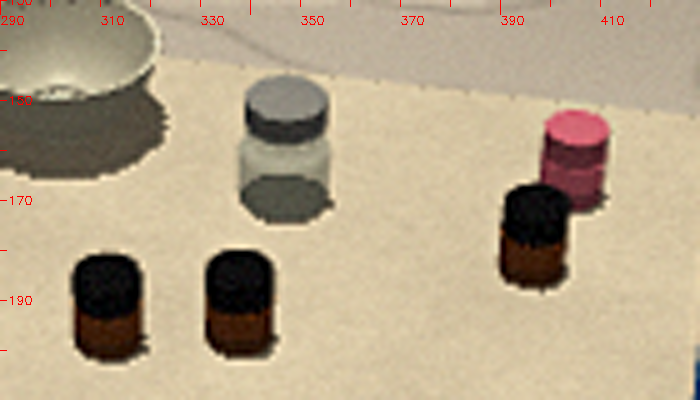

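```bash
cat > geo.py <<'E'
import numpy as np
from scipy.optimize import least_squares
def cam(f):
    d=np.load('pics/'+f+'.npz'); return d['K'],d['E']
def proj(C,P):
    K,E=C; P=np.atleast_2d(P); c=P@E[:3,:3].T+E[:3,3]; p=np.c_[c[:,0],-c[:,1],-c[:,2]]@K.T; return p[:,:2]/p[:,2:]
def ray(C,uv,z):
    K,E=C; d=np.linalg.inv(K)@[uv[0],uv[1],1]; d=E[:3,:3].T@np.array([d[0],-d[1],-d[2]]); o=-E[:3,:3].T@E[:3,3]
    return o+d*(z-o[2])/d[2]
def cyl(x,y,r,z0,z1):
    a=np.linspace(0,2*np.pi,40); c=np.c_[x+r*np.cos(a),y+r*np.sin(a)]
    return np.r_[np.c_[c,0*a+z0],np.c_[c,0*a+z1]]
def bbfit(obs,r,z0,z1,x0):
    def f(p):
        o=[]
        for C,b in obs:
            q=proj(C,cyl(*p,r,z0,z1)); o+=list(np.r_[q.min(0),q.max(0)]-np.array(b)[[0,2,1,3]])
        return o
    s=least_squares(f,x0); return s.x,np.round(s.fun,1)
E
python3 - <<'E'
from geo import *
S=cam('scene0');D=cam('side0')
V={'A':((215,228.5,192,210),(390,404,166.6,187.5)),'B':((220.5,235,230,248.5),(331,344.7,180,201.3)),'C':((215,230,247.5,267),(304.6,318.2,180.6,202.3)),'D':((486,503,273,294),(296,318,435.5,469))}
for k,(a,b) in V.items():
    x,r=bbfit([(S,a),(D,b)],.017,0,.042,[.5,0]); 
    print(k,x,r)
print('pin',ray(S,(469.6,270.4),.086),ray(D,(290,384.5),.086))
pts=[(D,(277,209.5),(127,-150,50)),(D,(348.5,220.7),(-38,-150,50)),(D,(233,302.5),(127,140,50)),(D,(317.5,316.7),(-38,140,50)),(D,(317.5,320),(-38,150,50)),
(D,(292.5,320),(0,176,73)),(S,(404.5,270),(0,176,73)),(S,(256.7,277.5),(127,-145,50)),(S,(376,313.7),(127,145,50)),(S,(284.5,233.7),(-38,-145,50)),(S,(393.5,262.5),(-38,145,50))]
def f(p):
    o=[]
    c,s=np.cos(p[2]),np.sin(p[2])
    for C,uv,P in pts:
        P=np.array(P)/1e3; w=[p[0]+c*P[0]-s*P[1],p[1]+s*P[0]+c*P[1],P[2]]; o+=list(proj(C,w)[0]-uv)
    return o
s=least_squares(f,[.5,0,0]); print('rack',s.x,np.round(s.fun,1).reshape(-1,2).tolist())
x,y,t=s.x
for C,uv in((D,(311.5,248)),(S,(332.5,247.5))):
    w=ray(C,uv,.091)[:2]-[x,y]; print('tab',w, 'rackframe',np.cos(t)*w[0]+np.sin(t)*w[1],-np.sin(t)*w[0]+np.cos(t)*w[1])
for n,a,b,z in (('jar',(184,218),(346.5,150),.062),('tape',(443.5,327),(223,383),.024),('dish',(460,262),(350,416),.016)):
    print(n,ray(S,a,z),ray(D,b,z))
print('pink',ray(S,(201,188),.042),ray(D,(405,156),.042))
E
```

```text
A [ 0.43456719 -0.35853442] [-0.1 -1.1  0.5 -0.1 -0.9 -0.5  0.2  0.2]
B [ 0.56965516 -0.27379188] [-0.2 -1.4  0.5  0.7 -0.6 -0.7  0.1  0.3]
C [ 0.63180891 -0.2579287 ] [-0.3 -1.3  0.6  0.4 -0.6 -0.6 -0.   0.1]
D [0.49832908 0.40284149] [-0.9 -1.   1.3 -0.1 -0.3 -0.2 -0.2 -0. ]
pin [0.53978941 0.33160453 0.086     ] [0.54097474 0.32936922 0.086     ]
rack [ 0.56589909  0.01189165 -0.03324209] [[-0.9, -1.2], [-0.7, -1.5], [-0.2, -0.8], [-0.2, 0.2], [-1.4, 1.0], [-0.5, -0.2], [0.1, -1.1], [0.4, -0.2], [0.6, -1.1], [0.3, -2.2], [0.8, -1.7]]
tab [0.00673495 0.00257057] rackframe 0.006645796049778902 0.002792994707020867
tab [0.01052691 0.00030289] rackframe 0.010511026547615402 0.0006525954574431763
jar [ 0.57227252 -0.39271601  0.062     ] [ 0.56832503 -0.3911033   0.062     ]
tape [0.66903225 0.30110279 0.024     ] [0.66645726 0.30842693 0.024     ]
dish [0.45061862 0.31572967 0.016     ] [0.44251704 0.32405226 0.016     ]
pink [ 0.42616102 -0.42583069  0.042     ] [ 0.42140707 -0.42433814  0.042     ]
```

```bash
cat > mv.py <<'E'
import numpy as np
from scipy.spatial.transform import Rotation as R
from rig import monitor
def plan(p,yaw=None,tilt0=True):
    """yaw: world angle of jaw axis (tool z), mod pi; tool x straight down"""
    s=monitor.sense(); Rn=R.from_quat(s['orientation']).as_matrix(); d=Rn.T@(np.array(p)-s['eef_pos'])*100
    if yaw is None:
        z=Rn[:,2]; yaw=np.arctan2(z[1],z[0])
    best=None
    for y in (yaw,yaw+np.pi):
        x=np.array([0,0,-1.]); z=np.array([np.cos(y),np.sin(y),0]); T=np.c_[x,np.cross(z,x),z]
        w=R.from_matrix(Rn.T@T).as_rotvec()
        print('shift',np.round(d,2),'turn',np.round(w,3),'rows>=%.1f'%max(np.linalg.norm(d)/5,np.degrees(np.linalg.norm(w))/8.59), 'j6',round(s['joint_positions'][5],2))
def st():
    s=monitor.sense(); Rn=R.from_quat(s['orientation']).as_matrix()
    print('t',round(s['time_s'],2),'tcp',np.round(s['eef_pos'],4),'w',round(s['gripper_width'],4),'F',np.round(s['contact_force'],1),'jawyaw',round(np.arctan2(Rn[1,2],Rn[0,2]),3),'tcpx',np.round(Rn[:,0],3),'q',np.round(s['joint_positions'],2))
E
python3 - <<'E'
from mv import *; from geo import *
st()
K,E=cam('wrist0'); s=monitor.sense(); Rn=R.from_quat(s['orientation']).as_matrix()
o=-E[:3,:3].T@E[:3,3]; print('cam in tool',Rn.T@(o-s['eef_pos']),'view dir tool',Rn.T@(-E[2,:3]),'right',Rn.T@E[0,:3])
# tool->cam 
M=np.eye(4); M[:3,:3]=Rn; M[:3,3]=s['eef_pos']; np.save('E_tool.npy',E@M)
plan([.155,-.528,.32]); print(Rn)
plan([.50,-.05,.33],-.033)
E
```

```text
t 0.15 tcp [ 0.1545 -0.5277  0.2389] w 0.0852 F [ 0.  -0.1 -0.4] jawyaw -1.286 tcpx [-0.     0.001 -1.   ] q [-1.35  0.3   1.52  0.    1.32 -0.07]
cam in tool [-0.13450608  0.07568449 -0.00097634] view dir tool [ 9.53810398e-01 -3.00409258e-01 -5.25529783e-05] right [-4.65756953e-05 -3.22817474e-04  9.99999947e-01]
shift [-8.11  0.04  0.04] turn [-0.    -0.001 -0.   ] rows>=1.6 j6 -0.07
shift [-8.11  0.04  0.04] turn [ 3.142e+00 -0.000e+00  1.000e-03] rows>=21.0 j6 -0.07
[[-1.80255383e-04  9.59707852e-01  2.80999656e-01]
 [ 8.64588905e-04  2.80999705e-01 -9.59707465e-01]
 [-9.99999610e-01  6.99567478e-05 -8.80404470e-04]]
shift [ -9.08  46.58 -36.14] turn [-1.253e+00 -1.000e-03 -1.000e-03] rows>=11.9 j6 -0.07
shift [ -9.08  46.58 -36.14] turn [ 1.889e+00 -1.000e-03  1.000e-03] rows>=12.6 j6 -0.07
```

```bash
python3 - <<'E'
from mv import *
plan([.60,0,.33],-.033)
E
```

```text
shift [ -9.08  57.58 -38.13] turn [-1.253e+00 -1.000e-03 -1.000e-03] rows>=13.9 j6 -0.07
shift [ -9.08  57.58 -38.13] turn [ 1.889e+00 -1.000e-03  1.000e-03] rows>=13.9 j6 -0.07
```

Request:
drive_tool:
  commands:
    - [1, [-8, 0, 0], [0, 0, 0]]
    - [1, [-8, 0, 0], [0, 0, 0]]
  force: 40

```text
time_s: 0.35
eef_pos: [0.1546, -0.5279, 0.3216]
orientation: [0.424, 0.566, -0.424, 0.566]
contact_force: [-0.2, 0.8, 0.1]
gripper_width: 0.0856
```

Request:
drive_tool:
  commands:
    - [0.5, [-1, 57.6, -38.1], [-1.253, 0, 0]]
    - [0.5, [-1, 57.6, -38.1], [-1.253, 0, 0]]
    - [0.5, [-1, 57.6, -38.1], [-1.253, 0, 0]]
    - [0.5, [-1, 57.6, -38.1], [-1.253, 0, 0]]
    - [0.5, [-1, 57.6, -38.1], [-1.253, 0, 0]]
    - [0.5, [-1, 57.6, -38.1], [-1.253, 0, 0]]
    - [0.5, [-1, 57.6, -38.1], [-1.253, 0, 0]]
    - [0.5, [-1, 57.6, -38.1], [-1.253, 0, 0]]
    - [0.5, [-1, 57.6, -38.1], [-1.253, 0, 0]]
    - [0.5, [-1, 57.6, -38.1], [-1.253, 0, 0]]

```text
time_s: 1.35
eef_pos: [0.4782, -0.144, 0.3265]
orientation: [0.011, 0.707, -0.011, 0.707]
contact_force: [-0.4, -1.5, 0.6]
gripper_width: 0.043
```

```bash
python3 - <<'E'
from mv import *
st();plan([.60,0,.33],-.033)
E
```

```text
t 1.35 tcp [ 0.4782 -0.144   0.3265] w 0.043 F [-0.4 -1.5  0.6] jawyaw -0.031 tcpx [ 0. -0. -1.] q [-0.37  0.13  1.52 -0.    1.49 -0.34]
shift [-0.35 14.77 11.74] turn [0.002 0.    0.   ] rows>=3.8 j6 -0.34
shift [-0.35 14.77 11.74] turn [-3.139 -0.     0.   ] rows>=20.9 j6 -0.34
```

Request:
drive_tool:
  commands:
    - [0.5, [0, 14.7, 11.7], [0, 0, 0]]
    - [0.5, [0, 14.7, 11.7], [0, 0, 0]]
    - [0.5, [0, 14.7, 11.7], [0, 0, 0]]
    - [0.5, [0, 14.7, 11.7], [0, 0, 0]]
    - [0.5, [0, 14.7, 11.7], [0, 0, 0]]
    - [0.5, [0, 14.7, 11.7], [0, 0, 0]]

```text
time_s: 1.95
eef_pos: [0.5991, -0.0024, 0.3258]
orientation: [0.011, 0.707, -0.011, 0.707]
contact_force: [-0.2, -0.5, 0.6]
gripper_width: 0.0425
```

```bash
python3 - <<'E'
from mv import *; from h import snap
st();snap('wrist','w1')
E
```

```text
t 1.95 tcp [ 0.5991 -0.0024  0.3258] w 0.0425 F [-0.2 -0.5  0.6] jawyaw -0.032 tcpx [-0.001 -0.    -1.   ] q [-0.07  0.37  1.23 -0.    1.54 -0.03]
```

View pics/w1.png

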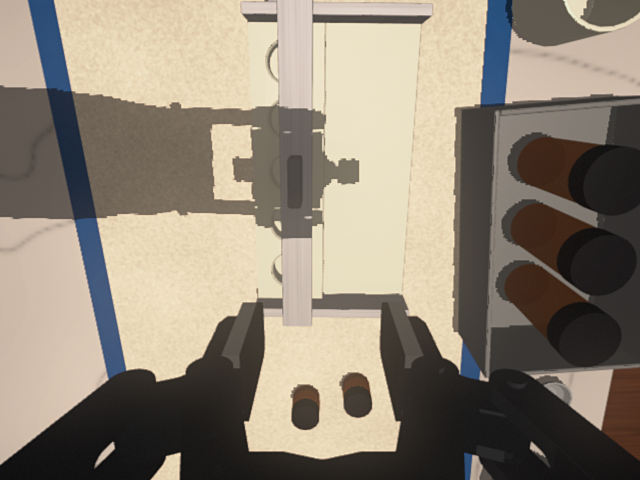

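Wrist view: keeper bar vertical at u≈296, tab about (295,182), rails at v≈11 and v≈313, block left of u≈324, and vials B and C at (305,405) and (357,395).

```bash
python3 crop.py w1 230 0 210 150 4 c7;python3 crop.py w1 230 140 180 190 4 c8
```

```text
(no output)
```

View pics/c7.png

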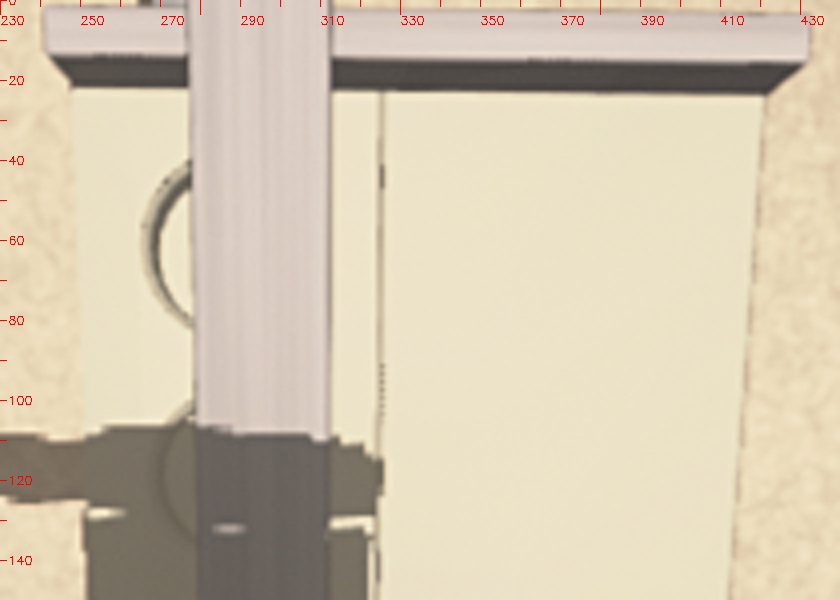

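View pics/c8.png

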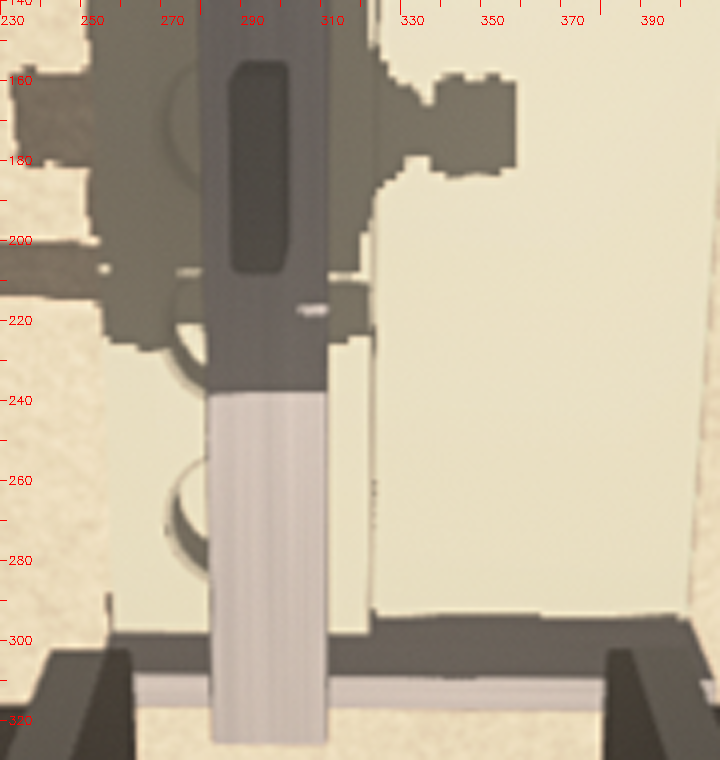

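```bash
python3 - <<'E'
from geo import *
W=cam('w1')
L=[((242,13.5),(-38,140,50)),((431.5,15.5),(127,140,50)),((240.5,2),(-38,150,50)),((432,3.5),(127,150,50)),((265.2,61),(-18.5,104,30)),((271.2,268),(-18.5,-104,30))]
U=[((325.3,26),(35,130,30)),((323,290),(35,-130,30))]; Vv=[((340,308.8),(35,-140,50)),((360,317),(60,-150,50))]
def f(p):
    o=[];c,s=np.cos(p[2]),np.sin(p[2])
    def w(P): 
        P=np.array(P)/1e3; return proj(W,[p[0]+c*P[0]-s*P[1],p[1]+s*P[0]+c*P[1],P[2]])[0]
    for uv,P in L:o+=list(w(P)-uv)
    for uv,P in U:o.append(w(P)[0]-uv[0])
    for uv,P in Vv:o.append(w(P)[1]-uv[1])
    return o
s=least_squares(f,[.5,0,0]);print(s.x,np.round(s.fun,1))
x,y,t=s.x
for uv,z in (((295,182),.091),((278.5,50),.061),((312,50),.061),((282.5,300),.061),((311.5,300),.061)):
    w=ray(W,uv,z)[:2]-[x,y]; print(uv,w+[x,y],'rf',np.cos(t)*w[0]+np.sin(t)*w[1],-np.sin(t)*w[0]+np.cos(t)*w[1])
E
```

```text
[ 0.56411294  0.01036592 -0.04288697] [-1.7  0.1  0.4  0.4 -0.7 -1.4  0.9 -0.6  1.8  0.2  1.1  1.6 -0.5 -1.2
  0.   0.6]
(295, 182) [0.57461434 0.0117569 ] rf 0.010432113601008928 0.0018399345425649603
(278.5, 50) [0.56418967 0.12077151] rf -0.004656851953112795 0.11030736295756062
(312, 50) [0.59289687 0.11985027] rf 0.024063450147623212 0.11061775869424381
(282.5, 300) [ 0.55358858 -0.11422817] rf -0.005172857664469516 -0.12493074721526011
(311.5, 300) [ 0.58323148 -0.11516862] rf 0.024483109141298177 -0.12459942494972852
```

```bash
python3 - <<'E'
from mv import *
st();plan([.5746,.0115,.082],-.038)
E
```

```text
t 2.0 tcp [ 0.5988 -0.0032  0.3262] w 0.0429 F [ 0.3 -0.2 -0.1] jawyaw -0.033 tcpx [-0.001 -0.    -1.   ] q [-0.07  0.37  1.24 -0.    1.54 -0.03]
shift [24.42  1.39 -2.45] turn [ 0.005 -0.001  0.   ] rows>=4.9 j6 -0.03
shift [24.42  1.39 -2.45] turn [-3.136e+00 -0.000e+00 -1.000e-03] rows>=20.9 j6 -0.03
```

Request:
drive_tool:
  commands:
    - [0.5, [3, 1.4, -2.4], [0.005, 0, 0]]
    - [0.5, [8, 1.4, -2.4], [0.005, 0, 0]]
    - [0.5, [13, 1.4, -2.4], [0.005, 0, 0]]
    - [0.5, [17, 1.4, -2.4], [0.005, 0, 0]]
    - [0.5, [20, 1.4, -2.4], [0.005, 0, 0]]
    - [0.5, [22, 1.4, -2.4], [0.005, 0, 0]]
    - [0.5, [24.4, 1.4, -2.4], [0.005, 0, 0]]
    - [0.5, [24.4, 1.4, -2.4], [0.005, 0, 0]]

```text
time_s: 2.8
eef_pos: [0.5737, 0.0108, 0.0802]
orientation: [0.014, 0.709, -0.014, 0.705]
contact_force: [0.1, -0.9, 0.1]
gripper_width: 0.0429
```

```bash
python3 - <<'E'
from mv import *; from h import snap
st();snap('wrist','w2')
E
```

```text
t 2.8 tcp [0.5737 0.0108 0.0802] w 0.0429 F [ 0.1 -0.9  0.1] jawyaw -0.04 tcpx [-0.004  0.    -1.   ] q [-0.04  0.53  1.59 -0.    1.02 -0.01]
```

View pics/w2.png

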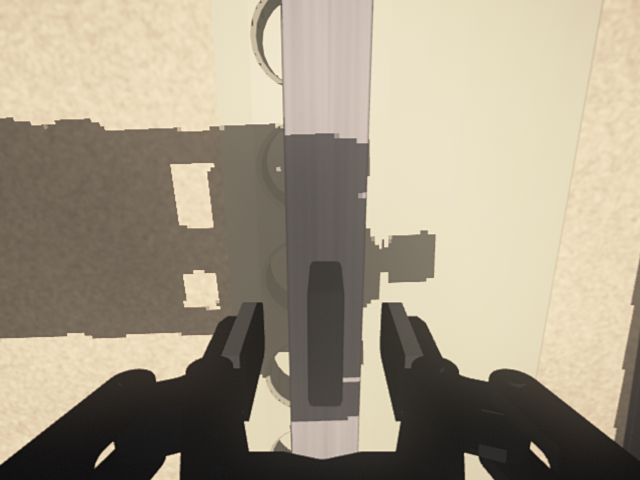

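Tab (u 308–343, v 262–405) sits between the fingers. I'll close on it and slide.

Request:
drive_tool:
  commands:
    - [0, [0, 0, 0], [0, 0, 0]]
    - [0, [0, 0, 0], [0, 0, 0]]
    - [0, [0, 0, 0], [0, 0, 0]]
    - [0, [0, 0, 0], [0, 0, 0]]
    - [0, [0, 0, 2], [0, 0, 0]]
    - [0, [0, 0, 4], [0, 0, 0]]
    - [0, [0, 0, 6], [0, 0, 0]]
    - [0, [0, 0, 7], [0, 0, 0]]
    - [0, [0, 0, 7.3], [0, 0, 0]]
    - [0, [0, 0, 7.3], [0, 0, 0]]
  force: 40

```text
time_s: 3.85
eef_pos: [0.6496, 0.0085, 0.0842]
orientation: [0.013, 0.706, -0.014, 0.708]
contact_force: [1.0, -3.8, 5.0]
gripper_width: 0.011
```

Request:
drive_tool:
  commands:
    - [0, [0, 0, 0.2], [0, 0, 0]]
    - [0, [0, 0, 0.2], [0, 0, 0]]

```text
time_s: 4.05
eef_pos: [0.6503, 0.0085, 0.0842]
orientation: [0.013, 0.707, -0.014, 0.707]
contact_force: [-9.5, -3.0, 10.6]
gripper_width: 0.0111
```

End stop was felt (−9.5 N) with about 75 mm moved. Releasing and rising, then on to the vials.

Request:
drive_tool:
  commands:
    - [0.5, [0, 0, -0.1], [0, 0, 0]]
    - [0.5, [0, 0, -0.1], [0, 0, 0]]
    - [0.5, [0, 0, -0.1], [0, 0, 0]]
    - [0.5, [-5, 0, -0.1], [0, 0, 0]]
    - [0.5, [-10, 0, -0.1], [0, 0, 0]]
    - [0.5, [-15, 0, -0.1], [0, 0, 0]]
    - [0.5, [-18, 0, -2], [0, 0, 0]]
    - [0.5, [-18, 0, -6], [0, 0, 0]]
    - [0.5, [-18, 0, -6], [0, 0, 0]]

```text
time_s: 4.95
eef_pos: [0.5872, 0.0116, 0.2629]
orientation: [0.013, 0.707, -0.013, 0.707]
contact_force: [0.6, 0.1, -0.2]
gripper_width: 0.0427
```

```bash
python3 - <<'E'
from mv import *; from h import snap
st();snap('wrist','w3');snap('scene','scene3')
print('to D above');plan([.49,.33,.26],.5)
print('to BC above');plan([.60,-.20,.26],-.04)
E
```

```text
t 4.95 tcp [0.5872 0.0116 0.2629] w 0.0427 F [ 0.6  0.1 -0.2] jawyaw -0.038 tcpx [-0.001  0.    -1.   ] q [-0.04  0.37  1.38  0.    1.4  -0.  ]
to D above
shift [  0.31  31.46 -11.23] turn [-0.538  0.001  0.   ] rows>=6.7 j6 -0.0
shift [  0.31  31.46 -11.23] turn [ 2.604e+00  0.000e+00 -1.000e-03] rows>=17.4 j6 -0.0
to BC above
shift [  0.32 -21.08   1.77] turn [ 0.002  0.001 -0.   ] rows>=4.2 j6 -0.0
shift [  0.32 -21.08   1.77] turn [-3.14e+00  0.00e+00  2.00e-03] rows>=20.9 j6 -0.0
```

View pics/w3.png

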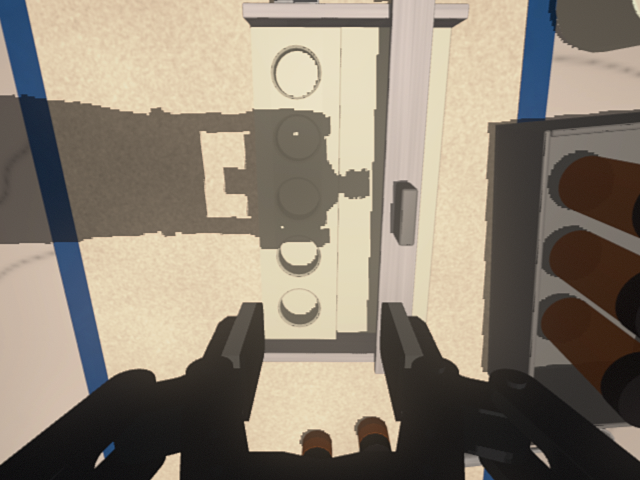

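View pics/scene3.png

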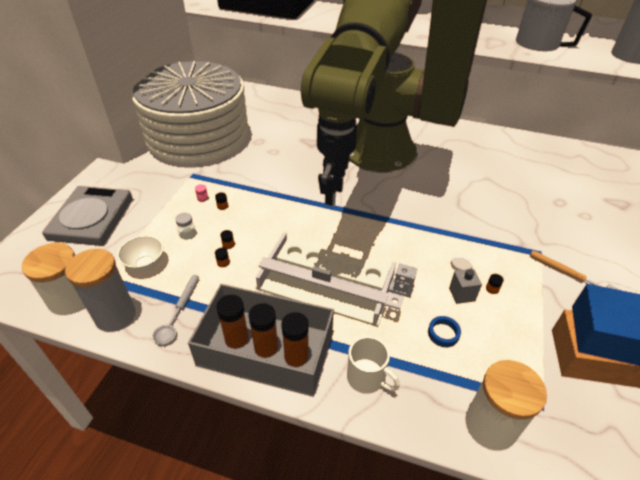

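Bar is fully open and the five bores are visible at u≈297–300 (v≈72,136,196,256,307). I'll refine the bores.

```bash
python3 crop.py w3 255 35 100 300 3 c9a; python3 - <<'E'
import cv2;im=cv2.imread('pics/w3.png');
im=cv2.LUT(im,(255*(__import__('numpy').arange(256)/255)**.6).astype('uint8'));cv2.imwrite('pics/w3g.png',im)
E
python3 crop.py w3g 260 40 75 145 4 c9;python3 crop.py w3g 260 165 75 145 4 c10;python3 crop.py w3g 260 225 75 120 5 c11
```

```text
(no output)
```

View pics/c9.png

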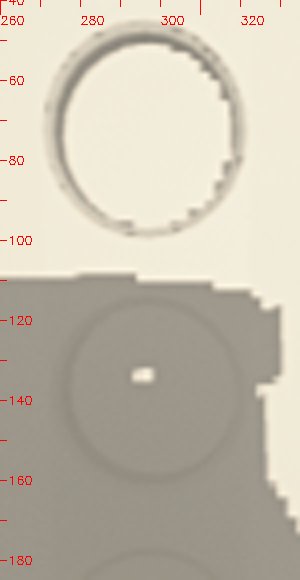

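View pics/c11.png

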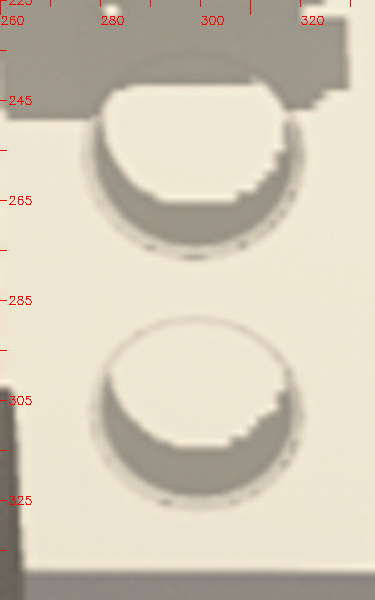

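```bash
python3 - <<'E'
from geo import *
W=cam('w3')
for n,uv,y in ((4,(296,72),104),(3,(297,137),52),(1,(298.8,256),-52),(0,(299.2,307.7),-104)):
    w=ray(W,uv,.03); t=-.04; print(n,w[:2], 'rack:',w[0]+np.sin(t)*y/1e3, w[1]-np.cos(t)*y/1e3)
E
```

```text
4 [0.56881816 0.11473572] rack: 0.5646592669090547 0.01081890497475918
3 [0.56681124 0.06406193] rack: 0.5647317910624525 0.012103526121132462
1 [ 0.56260507 -0.04143402] rack: 0.5646845174147038 0.010524382905785563
0 [ 0.56017446 -0.09331956] rack: 0.5643333527751585 0.010597251274518313
```

Request:
drive_tool:
  commands:
    - [0.5, [0, -23, -2.5], [0, 0, 0]]
    - [0.5, [0, -23, -2.5], [0, 0, 0]]
    - [0.5, [0, -23, -2.5], [0, 0, 0]]
    - [0.5, [0, -23, -2.5], [0, 0, 0]]
    - [0.5, [0, -23, -2.5], [0, 0, 0]]
    - [0.5, [0, -23, -2.5], [0, 0, 0]]
    - [0.5, [0, -23, -2.5], [0, 0, 0]]

```text
time_s: 5.75
eef_pos: [0.5573, -0.2182, 0.2621]
orientation: [0.014, 0.707, -0.014, 0.707]
contact_force: [-0.2, 0.8, 0.6]
gripper_width: 0.0428
```

```bash
python3 - <<'E'
from mv import *; from h import snap
st();snap('wrist','w4')
E
```

```text
t 5.75 tcp [ 0.5573 -0.2182  0.2621] w 0.0428 F [-0.2  0.8  0.6] jawyaw -0.039 tcpx [-0.  0. -1.] q [-0.43  0.39  1.34  0.    1.41 -0.4 ]
```

View pics/w4.png

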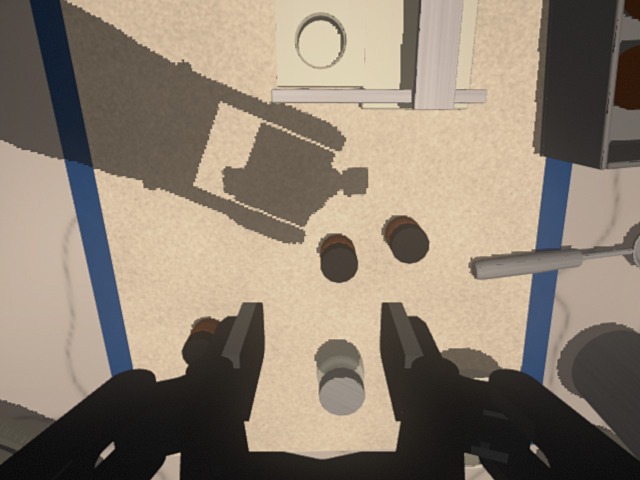

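B's cap is at (340,262), C's at (408,243), A at (200,345) and the jar at (341,390). Crop next.

```bash
python3 crop.py w4 310 200 130 95 6 c12
```

```text
(no output)
```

View pics/c12.png

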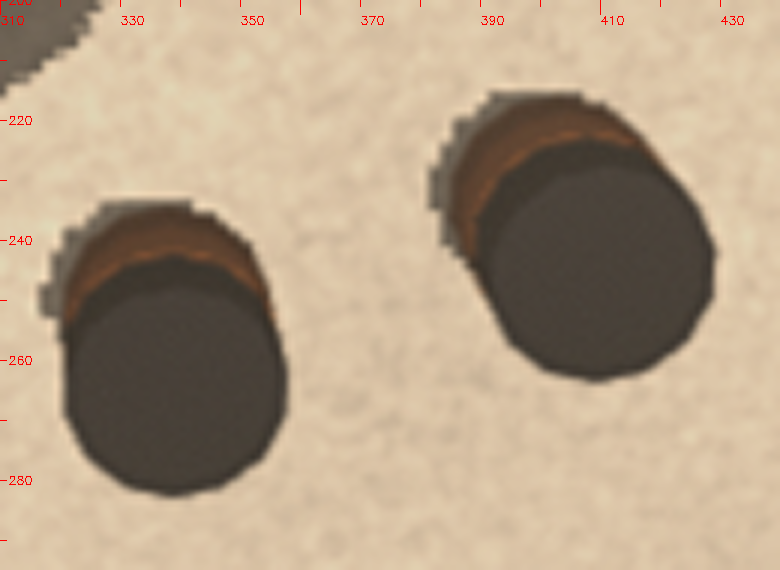

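```bash
python3 - <<'E'
from geo import *; from mv import *
W=cam('w4')
B=ray(W,(339.3,265.3),.042);C=ray(W,(410.5,245.3),.042);print('B',B,'C',C, 'jar',ray(W,(341,394),.062),'A~',ray(W,(202,352),.042))
print(np.arctan2(*(C-B)[[1,0]]))
for P in (B,C): plan([P[0],P[1],.10],np.arctan2(*(C-B)[[1,0]])+np.pi/2)
E
```

```text
B [ 0.56904034 -0.2768473   0.042     ] C [ 0.63155245 -0.26069159  0.042     ] jar [ 0.56656415 -0.39625495  0.062     ] A~ [ 0.43688406 -0.35929535  0.042     ]
0.25290757476596476
shift [16.22 -5.9   1.4 ] turn [-1.862  0.    -0.   ] rows>=12.4 j6 -0.4
shift [16.22 -5.9   1.4 ] turn [ 1.28 -0.   -0.  ] rows>=8.5 j6 -0.4
shift [16.22 -4.05  7.58] turn [-1.862  0.    -0.   ] rows>=12.4 j6 -0.4
shift [16.22 -4.05  7.58] turn [ 1.28 -0.   -0.  ] rows>=8.5 j6 -0.4
```

Request:
drive_tool:
  commands:
    - [0.68, [4, -5.9, 1.4], [0.15, 0, 0]]
    - [0.68, [7, -5.9, 1.4], [0.3, 0, 0]]
    - [0.68, [10, -5.9, 1.4], [0.45, 0, 0]]
    - [0.68, [12, -5.9, 1.4], [0.6, 0, 0]]
    - [0.68, [14, -5.9, 1.4], [0.75, 0, 0]]
    - [0.68, [14, -5.9, 1.4], [0.9, 0, 0]]
    - [0.68, [14, -5.9, 1.4], [1.05, 0, 0]]
    - [0.68, [14, -5.9, 1.4], [1.2, 0, 0]]
    - [0.68, [14, -5.9, 1.4], [1.28, 0, 0]]
    - [0.68, [14, -5.9, 1.4], [1.28, 0, 0]]

```text
time_s: 6.8
eef_pos: [0.5693, -0.2759, 0.1225]
orientation: [0.433, 0.559, -0.433, 0.559]
contact_force: [0.6, 0.6, 0.2]
gripper_width: 0.0584
```

```bash
python3 - <<'E'
from mv import *; from h import snap
st();snap('wrist','w5');plan([.5690,-.2768,.03],.253-np.pi/2)
E
```

```text
t 6.8 tcp [ 0.5693 -0.2759  0.1225] w 0.0584 F [0.6 0.6 0.2] jawyaw -1.317 tcpx [ 0.  0. -1.] q [-0.51  0.59  1.39  0.    1.17  0.81]
shift [ 9.25 -0.04  0.07] turn [ 0.003  0.    -0.   ] rows>=1.9 j6 0.8
shift [ 9.25 -0.04  0.07] turn [-3.138  0.     0.   ] rows>=20.9 j6 0.8
```

View pics/w5.png

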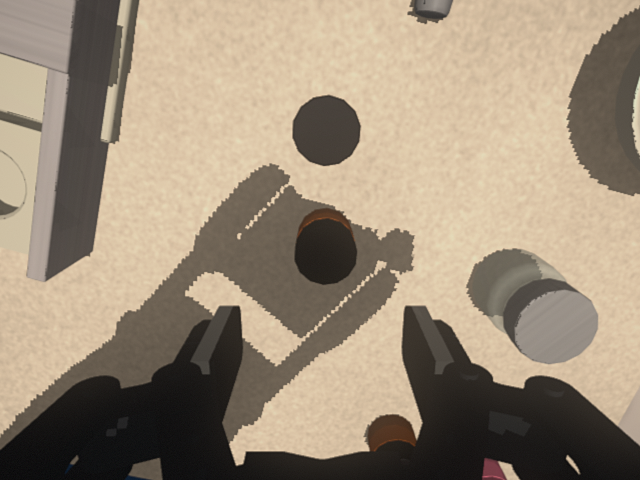

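B's cap (326,252) lies on the jaws' centre line, and C is at (326,130).

```bash
python3 - <<'E'
from geo import *
W=cam('w5');print(ray(W,(326,252.5),.042),ray(W,(326.5,130.5),.042))
E
```

```text
[ 0.57043515 -0.27693833  0.042     ] [ 0.63134187 -0.26124863  0.042     ]
```

Request:
drive_tool:
  commands:
    - [0.68, [4.5, 0, 0.1], [0, 0, 0]]
    - [0.68, [7.5, 0, 0.1], [0, 0, 0]]
    - [0.68, [9.2, 0, 0.1], [0, 0, 0]]
    - [0.68, [9.2, 0, 0.1], [0, 0, 0]]
    - [0, [9.2, 0, 0.1], [0, 0, 0]]
    - [0, [9.2, 0, 0.1], [0, 0, 0]]
    - [0, [9.2, 0, 0.1], [0, 0, 0]]
    - [0, [9.2, 0, 0.1], [0, 0, 0]]
  force: 40

```text
time_s: 7.65
eef_pos: [0.5698, -0.2785, 0.0327]
orientation: [0.433, 0.558, -0.433, 0.56]
contact_force: [-0.4, 1.4, 7.4]
gripper_width: 0.0323
```

```bash
python3 - <<'E'
from mv import *; from h import snap
st();snap('wrist','w6')
plan([.5688,.1149,.12],-.04)
E
```

```text
t 7.65 tcp [ 0.5698 -0.2785  0.0327] w 0.0323 F [-0.4  1.4  7.4] jawyaw -1.318 tcpx [ 0.003 -0.002 -1.   ] q [-0.51  0.71  1.43  0.    1.    0.81]
shift [ -8.8    9.78 -38.09] turn [-1.278e+00  4.000e-03 -1.000e-03] rows>=8.5 j6 0.81
shift [ -8.8    9.78 -38.09] turn [ 1.864e+00 -1.000e-03 -4.000e-03] rows>=12.4 j6 0.81
```

View pics/w6.png

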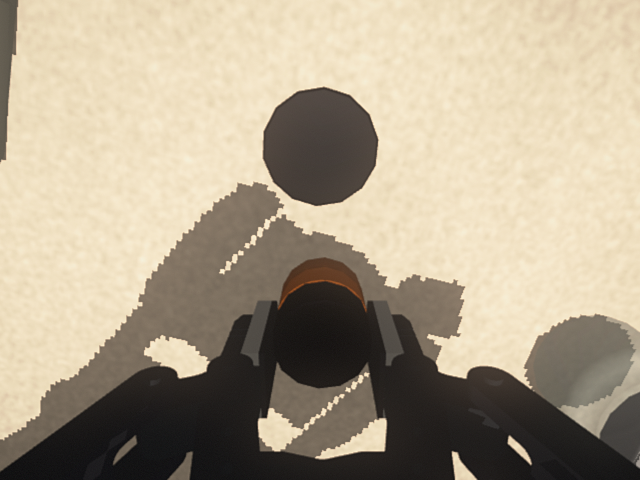

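```bash
python3 crop.py w6 250 240 150 160 5 c13; python3 - <<'E'
from geo import *; from mv import *
W=cam('w6');s=monitor.sense();Rn=R.from_quat(s['orientation']).as_matrix()
for v in (336,338,340): print(Rn.T@(ray(W,(322.5,v),.042)-s['eef_pos']))
E
```

```text
[-0.00939946  0.00297743 -0.000691  ]
[-0.00940138  0.00223343 -0.00069087]
[-0.00940332  0.00148709 -0.00069075]
```

View pics/c13.png

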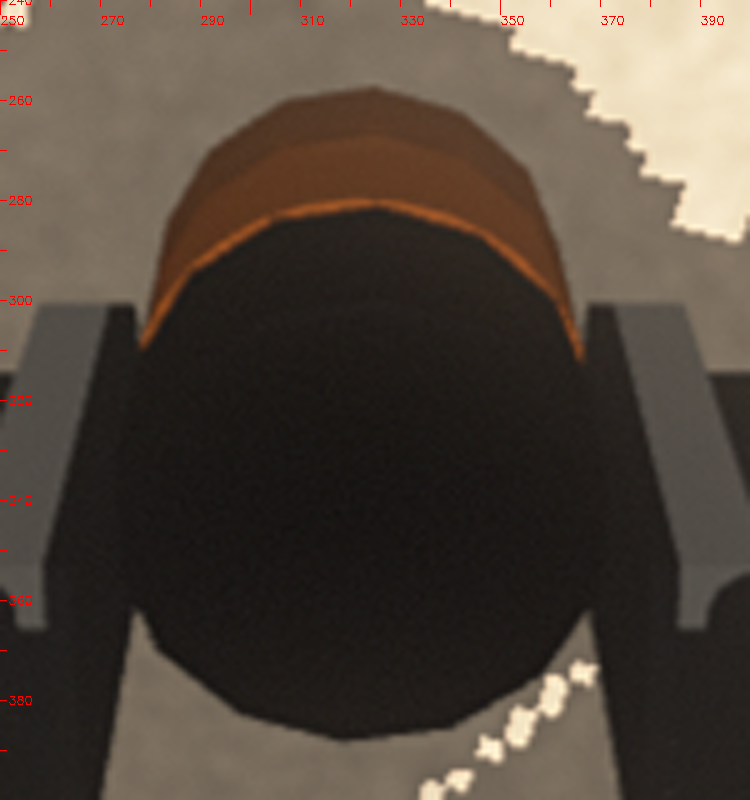

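Request:
drive_tool:
  commands:
    - [0, [-3, 0, 0], [0, 0, 0]]
    - [0, [-6, 0, 0], [0, 0, 0]]
    - [0, [-9, 0, 0], [0, 0, 0]]
    - [0, [-9, 0, 0], [0, 0, 0]]

```text
time_s: 8.1
eef_pos: [0.5704, -0.279, 0.126]
orientation: [0.433, 0.556, -0.433, 0.562]
contact_force: [-0.8, -0.5, -0.8]
gripper_width: 0.0323
```

```bash
python3 - <<'E'
from mv import *
st()
plan([.5604,-.0933,.12],-.04)
E
```

```text
t 8.1 tcp [ 0.5704 -0.279   0.126 ] w 0.0323 F [-0.8 -0.5 -0.8] jawyaw -1.318 tcpx [ 0.007 -0.004 -1.   ] q [-0.51  0.59  1.38 -0.    1.16  0.81]
shift [  0.52   3.68 -18.23] turn [-1.278e+00  9.000e-03 -1.000e-03] rows>=8.5 j6 0.81
shift [  0.52   3.68 -18.23] turn [ 1.864 -0.002 -0.009] rows>=12.4 j6 0.81
```

Request:
drive_tool:
  commands:
    - [0, [0.5, 0.4, -2], [-0.15, 0, 0]]
    - [0, [0.5, 1, -5], [-0.3, 0, 0]]
    - [0, [0.5, 2, -9], [-0.45, 0, 0]]
    - [0, [0.5, 3, -13], [-0.6, 0, 0]]
    - [0, [0.5, 3.7, -16], [-0.75, 0, 0]]
    - [0, [0.5, 3.7, -18.2], [-0.9, 0, 0]]
    - [0, [0.5, 3.7, -18.2], [-1.05, 0, 0]]
    - [0, [0.5, 3.7, -18.2], [-1.2, 0, 0]]
    - [0, [0.5, 3.7, -18.2], [-1.278, 0, 0]]
    - [0, [0.5, 3.7, -18.2], [-1.278, 0.009, 0]]

```text
time_s: 9.1
eef_pos: [0.5589, -0.0924, 0.1155]
orientation: [0.016, 0.709, -0.012, 0.705]
contact_force: [-0.3, -0.2, -1.1]
gripper_width: 0.0325
```

```bash
python3 - <<'E'
from mv import *; from h import snap
st();snap('wrist','w7')
plan([.5604,-.0933,.12],-.04)
E
```

```text
t 9.1 tcp [ 0.5589 -0.0924  0.1155] w 0.0325 F [-0.3 -0.2 -1.1] jawyaw -0.039 tcpx [-0.007  0.005 -1.   ] q [-0.23  0.47  1.59  0.    1.09 -0.19]
shift [-0.45 -0.06  0.14] turn [-0.002 -0.008 -0.006] rows>=0.1 j6 -0.19
shift [-0.45 -0.06  0.14] turn [ 3.14  -0.009  0.012] rows>=20.9 j6 -0.19
```

View pics/w7.png

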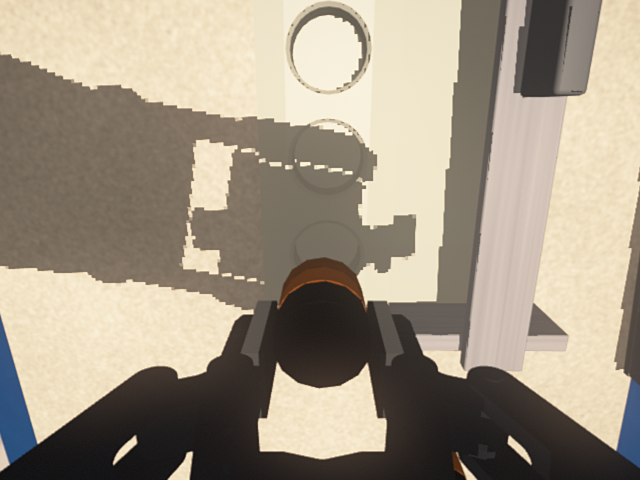

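Request:
drive_tool:
  commands:
    - [0, [0, -0.05, 0.14], [0, -0.008, -0.006]]
    - [0, [2.5, -0.05, 0.16], [0, -0.008, -0.006]]
    - [0, [4, -0.05, 0.16], [0, -0.008, -0.006]]
    - [0, [4.6, -0.05, 0.16], [0, -0.008, -0.006]]
    - [0, [4.6, -0.05, 0.16], [0, -0.008, -0.006]]

```text
time_s: 9.65
eef_pos: [0.56, -0.0928, 0.0687]
orientation: [0.014, 0.707, -0.015, 0.707]
contact_force: [0.4, 0.5, -0.7]
gripper_width: 0.0326
```

```bash
python3 - <<'E'
from mv import *; from h import snap
st();snap('side','s7')
plan([.5604,-.0933,.041],-.04)
E
python3 crop.py s7 260 170 110 110 5 c14
```

```text
t 9.65 tcp [ 0.56   -0.0928  0.0687] w 0.0326 F [ 0.4  0.5 -0.7] jawyaw -0.041 tcpx [-0.    -0.001 -1.   ] q [-0.23  0.53  1.62 -0.    0.99 -0.19]
shift [ 2.86 -0.04 -0.  ] turn [-0.     0.001  0.001] rows>=0.6 j6 -0.19
shift [ 2.86 -0.04 -0.  ] turn [ 3.141e+00  2.000e-03 -2.000e-03] rows>=21.0 j6 -0.19
```

View pics/c14.png

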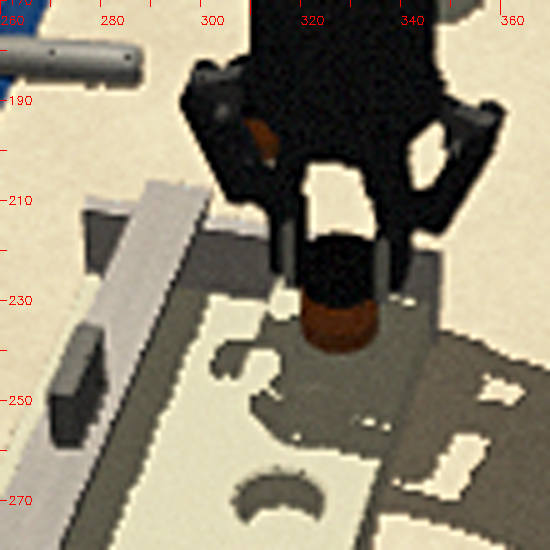

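Upright and held at the cap over bore 0 (vial px (338,233)). Lowering.

Request:
drive_tool:
  commands:
    - [0, [0.8, 0, 0.02], [0, 0, 0]]
    - [0, [1.4, 0, 0.02], [0, 0, 0]]
    - [0, [2.0, 0, 0.02], [0, 0, 0]]
    - [0, [2.5, 0, 0.02], [0, 0, 0]]
    - [0, [2.8, 0, 0.02], [0, 0, 0]]
    - [0, [2.85, 0, 0.02], [0, 0, 0]]

```text
time_s: 10.3
eef_pos: [0.5605, -0.093, 0.0408]
orientation: [0.014, 0.707, -0.015, 0.707]
contact_force: [-0.2, -0.1, -1.4]
gripper_width: 0.0326
```

Request:
drive_tool:
  commands:
    - [0, [0.2, 0, 0], [0, 0, 0]]
    - [0, [0.2, 0, 0], [0, 0, 0]]

```text
time_s: 10.5
eef_pos: [0.5608, -0.0931, 0.0406]
orientation: [0.014, 0.706, -0.015, 0.708]
contact_force: [-7.9, 0.4, 16.9]
gripper_width: 0.0328
```

Request:
drive_tool:
  commands:
    - [0, [-0.1, 0, 0], [0, 0, 0]]
    - [0.6, [-0.1, 0, 0], [0, 0, 0]]
    - [0.6, [-0.1, 0, 0], [0, 0, 0]]
    - [0.6, [-0.1, 0, 0], [0, 0, 0]]
    - [0.6, [-2, 0, 0], [0, 0, 0]]
    - [0.6, [-6, 0, 0], [0, 0, 0]]
    - [0.6, [-10, 0, 0], [0, 0, 0]]
    - [0.6, [-10, 0, 0], [0, 0, 0]]

```text
time_s: 11.3
eef_pos: [0.5625, -0.0933, 0.1443]
orientation: [0.013, 0.704, -0.015, 0.71]
contact_force: [-0.5, 0.1, 0.1]
gripper_width: 0.0516
```

```bash
python3 - <<'E'
from mv import *; from h import snap
st();snap('wrist','w8');
plan([.6316,-.20,.14],-1.3)
plan([.6316,-.20,.14],-.04)
E
```

```text
t 11.3 tcp [ 0.5625 -0.0933  0.1443] w 0.0516 F [-0.5  0.1  0.1] jawyaw -0.04 tcpx [ 0.009 -0.003 -1.   ] q [-0.23  0.43  1.57 -0.    1.13 -0.19]
shift [  0.2  -10.4    7.43] turn [ 1.26   0.006 -0.002] rows>=8.4 j6 -0.19
shift [  0.2  -10.4    7.43] turn [-1.882  0.002  0.007] rows>=12.6 j6 -0.19
shift [  0.2  -10.4    7.43] turn [0.    0.006 0.002] rows>=2.6 j6 -0.19
shift [  0.2  -10.4    7.43] turn [-3.142e+00 -3.000e-03  9.000e-03] rows>=21.0 j6 -0.19
```

View pics/w8.png

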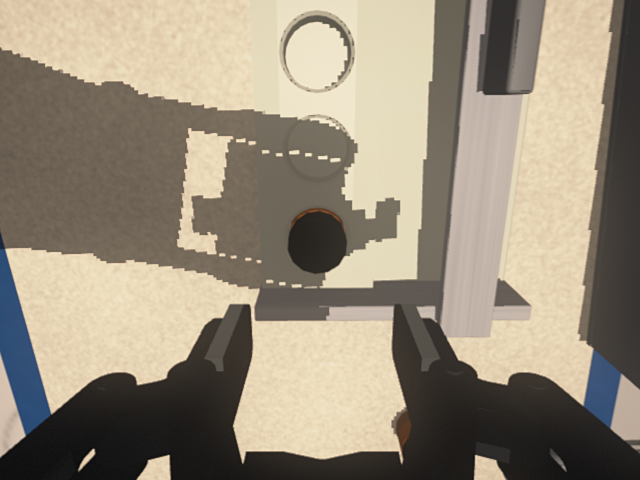

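```bash
python3 - <<'E'
from mv import *; from geo import *
print('spoon tip',ray(cam('w4'),(472,268),.012))
plan([.6315,-.261,.12],-.04)
E
```

```text
spoon tip [ 0.69731559 -0.29619804  0.012     ]
shift [  2.22 -16.5    7.66] turn [0.    0.006 0.002] rows>=3.7 j6 -0.19
shift [  2.22 -16.5    7.66] turn [-3.142e+00 -3.000e-03  9.000e-03] rows>=21.0 j6 -0.19
```

Request:
drive_tool:
  commands:
    - [0.6, [0, -4, 1.5], [0, 0.006, 0.002]]
    - [0.6, [0, -9, 4], [0, 0.006, 0.002]]
    - [0.6, [0, -13, 6.2], [0, 0.006, 0.002]]
    - [0.6, [1, -16.5, 7.7], [0, 0.006, 0.002]]
    - [0.6, [2.2, -16.5, 7.7], [0, 0.006, 0.002]]
    - [0.6, [2.2, -16.5, 7.7], [0, 0.006, 0.002]]

```text
time_s: 11.95
eef_pos: [0.6294, -0.2607, 0.1133]
orientation: [0.016, 0.71, -0.013, 0.703]
contact_force: [-0.7, 0.7, -0.5]
gripper_width: 0.0512
```

```bash
python3 - <<'E'
from mv import *; from h import snap
st();snap('wrist','w9');
plan([.6315,-.261,.032],-.04)
E
```

```text
t 11.95 tcp [ 0.6294 -0.2607  0.1133] w 0.0512 F [-0.7  0.7 -0.5] jawyaw -0.041 tcpx [-0.01   0.004 -1.   ] q [-0.45  0.71  1.21 -0.    1.23 -0.4 ]
shift [ 8.3  -0.11  0.23] turn [-0.    -0.008 -0.003] rows>=1.7 j6 -0.4
shift [ 8.3  -0.11  0.23] turn [ 3.142 -0.004  0.013] rows>=21.0 j6 -0.4
```

View pics/w9.png

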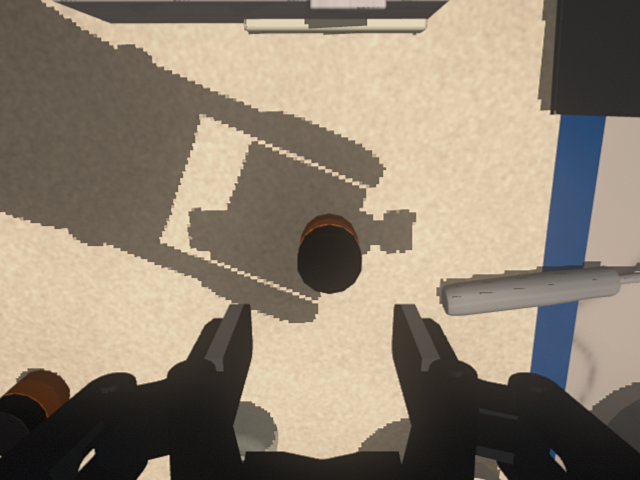

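```bash
python3 - <<'E'
from mv import *; from geo import *
P=ray(cam('w9'),(330.2,262),.042);print(P)
plan([P[0],P[1]-.0005,.031],-.04)
E
```

```text
[ 0.63162488 -0.25998123  0.042     ]
shift [ 8.4  -0.06  0.24] turn [-0.    -0.008 -0.003] rows>=1.7 j6 -0.4
shift [ 8.4  -0.06  0.24] turn [ 3.142 -0.004  0.013] rows>=21.0 j6 -0.4
```

Request:
drive_tool:
  commands:
    - [0.6, [3.5, -0.05, 0.2], [0, -0.007, 0]]
    - [0.6, [6, -0.05, 0.2], [0, -0.007, 0]]
    - [0.6, [8, -0.05, 0.2], [0, -0.007, 0]]
    - [0.6, [8.2, -0.05, 0.2], [0, -0.007, 0]]
    - [0.6, [8.2, -0.05, 0.2], [0, -0.007, 0]]
    - [0, [8.2, -0.05, 0.2], [0, -0.007, 0]]
    - [0, [8.2, -0.05, 0.2], [0, -0.007, 0]]
    - [0, [8.2, -0.05, 0.2], [0, -0.007, 0]]
    - [0, [8.2, -0.05, 0.2], [0, -0.007, 0]]

```text
time_s: 12.9
eef_pos: [0.6332, -0.2614, 0.0373]
orientation: [0.014, 0.705, -0.014, 0.709]
contact_force: [-1.8, 2.1, 7.0]
gripper_width: 0.0323
```

```bash
python3 - <<'E'
from mv import *; from h import snap
st();snap('wrist','w10')
E
python3 crop.py w10 250 240 150 160 5 c15
```

```text
t 12.9 tcp [ 0.6332 -0.2614  0.0373] w 0.0323 F [-1.8  2.1  7. ] jawyaw -0.04 tcpx [ 0.005 -0.    -1.   ] q [-0.45  0.8   1.25  0.    1.09 -0.41]
```

View pics/c15.png

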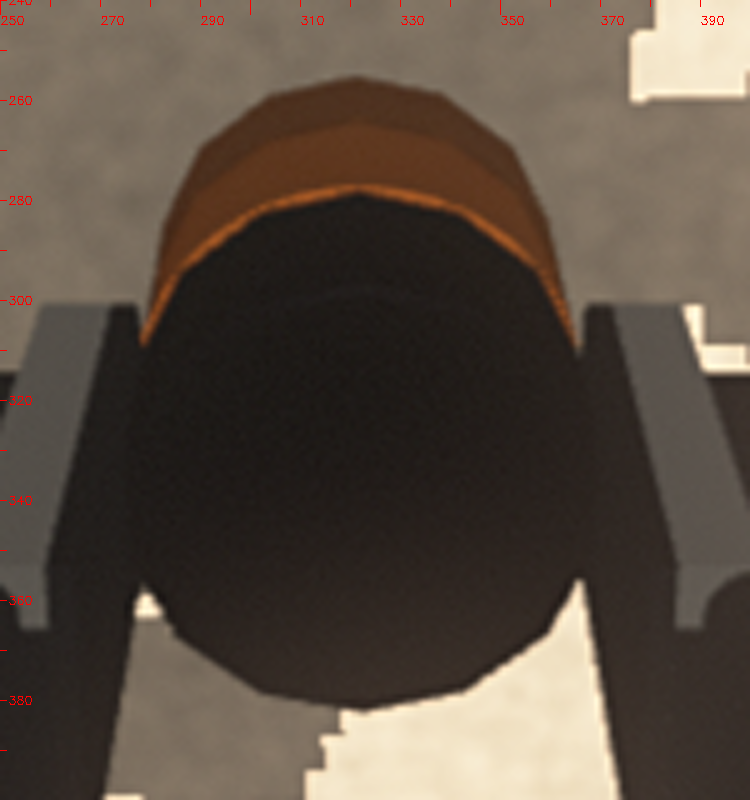

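```bash
python3 - <<'E'
from geo import *; from mv import *
for f,uv in (('w10',(322,338)),):
    W=cam(f);s=monitor.sense();Rn=R.from_quat(s['orientation']).as_matrix()
    print(Rn.T@(ray(W,uv,.042)-s['eef_pos']))
E
```

```text
[-0.00470009  0.00116667 -0.00142096]
```

Request:
drive_tool:
  commands:
    - [0, [-3, 0, 0], [0, 0, 0]]
    - [0, [-6, 0, 0], [0, 0, 0]]
    - [0, [-8, 0, 0], [0, 0, 0]]
    - [0, [-8, 4, -1.5], [0, 0, 0]]
    - [0, [-8, 9, -3], [0, 0, 0]]
    - [0, [-8, 13, -4.5], [0, 0, 0]]
    - [0, [-8, 17, -6], [0, 0, 0]]
    - [0, [-8, 20, -7.2], [0, 0, 0]]
    - [0, [-8, 22, -8], [0, 0, 0]]
    - [0, [-8, 22, -8], [0, 0, 0]]

```text
time_s: 13.95
eef_pos: [0.5607, -0.0361, 0.1163]
orientation: [0.014, 0.706, -0.013, 0.708]
contact_force: [0.8, -0.3, -0.0]
gripper_width: 0.0325
```

Request:
drive_tool:
  commands:
    - [0, [0, 0, 0], [0, 0, 0]]
    - [0, [0, 0, 0], [0, 0, 0]]

```text
time_s: 14.15
eef_pos: [0.5614, -0.0391, 0.1157]
orientation: [0.015, 0.706, -0.014, 0.708]
contact_force: [0.3, 0.4, 0.1]
gripper_width: 0.032
```

```bash
python3 - <<'E'
from mv import *; from h import snap
st();snap('wrist','w11')
plan([.5625,-.0420,.075],-.04)
E
```

```text
t 14.15 tcp [ 0.5614 -0.0391  0.1157] w 0.032 F [0.3 0.4 0.1] jawyaw -0.041 tcpx [ 0.003  0.001 -1.   ] q [-0.14  0.46  1.61  0.    1.07 -0.1 ]
shift [ 4.05 -0.28  0.11] turn [-0.001  0.003 -0.001] rows>=0.8 j6 -0.09
shift [ 4.05 -0.28  0.11] turn [ 3.141e+00 -1.000e-03 -4.000e-03] rows>=20.9 j6 -0.09
```

View pics/w11.png

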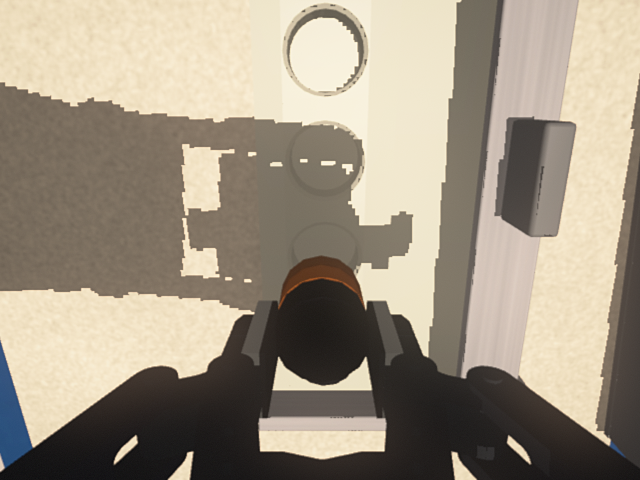

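Vial C is held over bore 1 (bores at u≈325; vial u≈322 needs +1 mm).

Request:
drive_tool:
  commands:
    - [0, [2, -0.25, 0.1], [0, 0, 0]]
    - [0, [4, -0.25, 0.1], [0, 0, 0]]
    - [0, [4.8, -0.25, 0.1], [0, 0, 0]]
    - [0, [5.4, -0.25, 0.1], [0, 0, 0]]
    - [0, [6, -0.25, 0.1], [0, 0, 0]]
    - [0, [6.5, -0.25, 0.1], [0, 0, 0]]
    - [0, [6.9, -0.25, 0.1], [0, 0, 0]]
    - [0, [7.1, -0.25, 0.1], [0, 0, 0]]
    - [0, [7.2, -0.25, 0.1], [0, 0, 0]]

```text
time_s: 15.1
eef_pos: [0.5624, -0.0408, 0.0451]
orientation: [0.014, 0.706, -0.014, 0.708]
contact_force: [-15.0, 1.6, 32.0]
gripper_width: 0.0317
```

Request:
drive_tool:
  commands:
    - [0, [-0.2, 0, 0], [0, 0, 0]]
    - [0.6, [-0.2, 0, 0], [0, 0, 0]]
    - [0.6, [-0.2, 0, 0], [0, 0, 0]]
    - [0.6, [-0.2, 0, 0], [0, 0, 0]]
    - [0.6, [-2, 0, 0], [0, 0, 0]]
    - [0.6, [-6, 0, 0], [0, 0, 0]]
    - [0.6, [-10, 0, 0], [0, 0, 0]]
    - [0.6, [-10, 0, 0], [0, 0, 0]]
    - [0.6, [-10, 0, 0], [0, 0, 0]]

```text
time_s: 16.0
eef_pos: [0.5621, -0.0409, 0.1437]
orientation: [0.014, 0.706, -0.014, 0.708]
contact_force: [0.3, 0.6, -1.0]
gripper_width: 0.0516
```

```bash
python3 - <<'E'
from mv import *; from h import snap
st();snap('wrist','w12');snap('scene','scene12')
plan([.436,-.30,.20],-.04)
E
python3 crop.py scene12 160 160 380 200 2 c16
```

```text
t 16.0 tcp [ 0.5621 -0.0409  0.1437] w 0.0516 F [ 0.3  0.6 -1. ] jawyaw -0.04 tcpx [ 0.004  0.001 -1.   ] q [-0.14  0.42  1.59  0.    1.13 -0.1 ]
shift [ -5.83 -26.39 -11.49] turn [-0.     0.    -0.001] rows>=5.9 j6 -0.1
shift [ -5.83 -26.39 -11.49] turn [ 3.142e+00 -2.000e-03 -1.000e-03] rows>=21.0 j6 -0.1
```

View pics/w12.png

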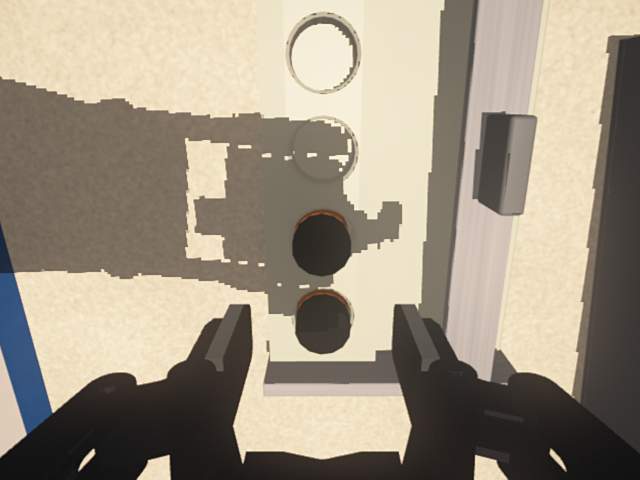

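View pics/c16.png

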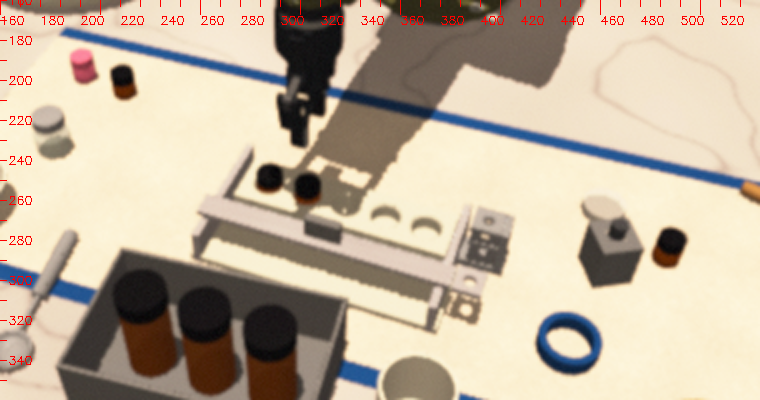

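Request:
drive_tool:
  commands:
    - [0.6, [-2, -4, -1.5], [0, 0, 0]]
    - [0.6, [-2, -8, -3.5], [0, 0, 0]]
    - [0.6, [-2, -12, -5], [0, 0, 0]]
    - [0.6, [-2, -16, -6.6], [0, 0, 0]]
    - [0.6, [-2, -20, -8.2], [0, 0, 0]]
    - [0.6, [-2, -24, -9.8], [0, 0, 0]]
    - [0.6, [-2, -28, -11.3], [0, 0, 0]]
    - [0.6, [-2, -30, -11.3], [0, 0, 0]]
    - [0.6, [-2, -30, -11.3], [0, 0, 0]]
    - [0.6, [-2, -30, -11.3], [0, 0, 0]]

```text
time_s: 17.1
eef_pos: [0.4366, -0.3357, 0.1615]
orientation: [0.015, 0.707, -0.013, 0.707]
contact_force: [0.3, 0.9, 0.4]
gripper_width: 0.0514
```

```bash
python3 - <<'E'
from mv import *; from h import snap
st();snap('wrist','w13')
E
```

```text
t 17.1 tcp [ 0.4366 -0.3357  0.1615] w 0.0514 F [0.3 0.9 0.4] jawyaw -0.041 tcpx [ 0.001  0.003 -1.   ] q [-0.72  0.38  1.61  0.    1.16 -0.68]
```

View pics/w13.png

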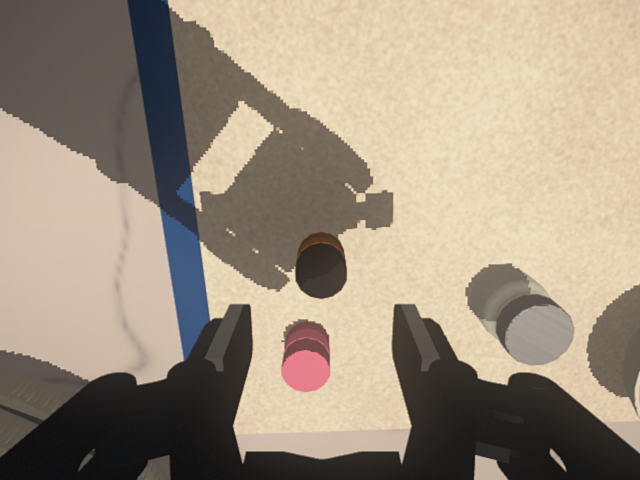

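Amber A's cap disc is at (321,273). The pink look-alike at (306,357) is left alone.

```bash
python3 - <<'E'
from mv import *; from geo import *
P=ray(cam('w13'),(321,273.3),.042);print(P, 'pink',ray(cam('w13'),(306,370),.042))
plan([P[0],P[1]-.0005,.032],-.04)
E
```

```text
[ 0.43379129 -0.36038889  0.042     ] pink [ 0.42053813 -0.43126181  0.042     ]
shift [12.97 -2.61 -0.23] turn [ 0.     0.001 -0.002] rows>=2.6 j6 -0.68
shift [12.97 -2.61 -0.23] turn [-3.141e+00  4.000e-03  2.000e-03] rows>=21.0 j6 -0.68
```

Request:
drive_tool:
  commands:
    - [0.6, [3, -2.6, -0.25], [0, 0, 0]]
    - [0.6, [7, -2.6, -0.25], [0, 0, 0]]
    - [0.6, [10, -2.6, -0.25], [0, 0, 0]]
    - [0.6, [12.2, -2.6, -0.25], [0, 0, 0]]
    - [0.6, [12.7, -2.6, -0.25], [0, 0, 0]]
    - [0.6, [12.7, -2.6, -0.25], [0, 0, 0]]
    - [0, [12.7, -2.6, -0.25], [0, 0, 0]]
    - [0, [12.7, -2.6, -0.25], [0, 0, 0]]
    - [0, [12.7, -2.6, -0.25], [0, 0, 0]]
    - [0, [12.7, -2.6, -0.25], [0, 0, 0]]

```text
time_s: 18.15
eef_pos: [0.4345, -0.3623, 0.0373]
orientation: [0.014, 0.705, -0.014, 0.709]
contact_force: [-0.2, 2.5, 8.0]
gripper_width: 0.0321
```

```bash
python3 - <<'E'
from mv import *; from h import snap
st();snap('wrist','w14')
E
python3 crop.py w14 250 240 150 160 5 c17
```

```text
t 18.15 tcp [ 0.4345 -0.3623  0.0373] w 0.0321 F [-0.2  2.5  8. ] jawyaw -0.04 tcpx [ 0.004 -0.001 -1.   ] q [-0.76  0.58  1.64  0.    0.92 -0.72]
```

View pics/c17.png

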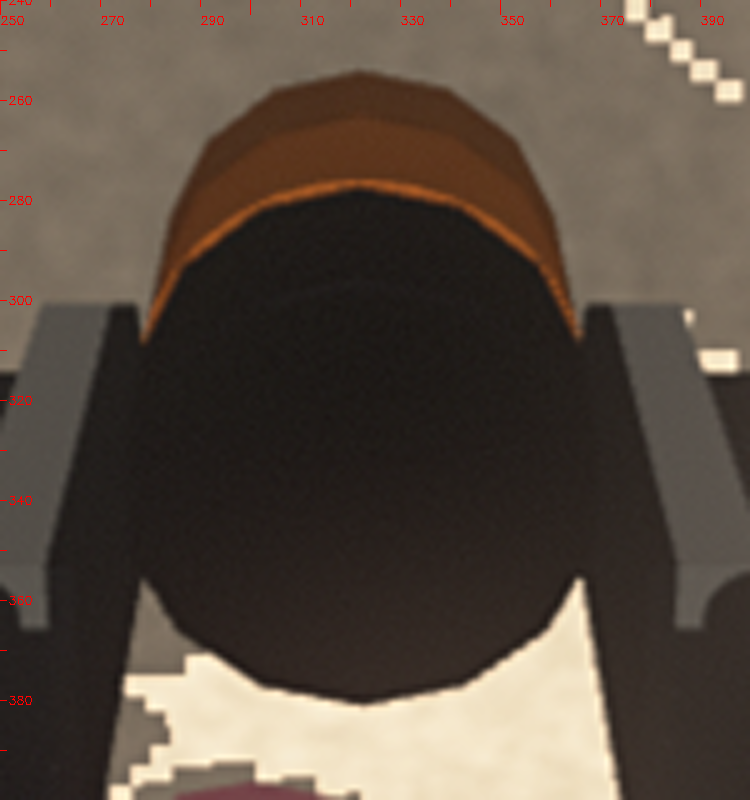

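Request:
drive_tool:
  commands:
    - [0, [-3, 0, 0], [0, 0, 0]]
    - [0, [-6, 0, 0], [0, 0, 0]]
    - [0, [-9, 0, 0], [0, 0, 0]]
    - [0, [-9, 4, 1.3], [0, 0, 0]]
    - [0, [-9, 8, 2.6], [0, 0, 0]]
    - [0, [-9, 12, 3.9], [0, 0, 0]]
    - [0, [-9, 16, 5.2], [0, 0, 0]]
    - [0, [-9, 20, 6.5], [0, 0, 0]]
    - [0, [-9, 22, 7.2], [0, 0, 0]]
    - [0, [-9, 22, 7.2], [0, 0, 0]]

```text
time_s: 19.2
eef_pos: [0.5151, -0.1428, 0.1268]
orientation: [0.013, 0.706, -0.013, 0.708]
contact_force: [1.1, -0.8, -0.7]
gripper_width: 0.0324
```

```bash
python3 - <<'E'
from mv import *
st();plan([.5646,.0098,.12],-.04)
E
```

```text
t 19.2 tcp [ 0.5151 -0.1428  0.1268] w 0.0324 F [ 1.1 -0.8 -0.7] jawyaw -0.037 tcpx [ 0.003  0.001 -1.   ] q [-0.34  0.39  1.69  0.    1.07 -0.3 ]
shift [ 0.71 15.43  4.38] turn [ 0.003  0.003 -0.001] rows>=3.2 j6 -0.3
shift [ 0.71 15.43  4.38] turn [-3.138e+00  1.000e-03  5.000e-03] rows>=20.9 j6 -0.3
```

Request:
drive_tool:
  commands:
    - [0, [0, 4, 1.1], [0, 0, 0]]
    - [0, [0, 8, 2.2], [0, 0, 0]]
    - [0, [0, 12, 3.4], [0, 0, 0]]
    - [0, [0.5, 15.4, 4.3], [0, 0, 0]]
    - [0, [0.5, 15.4, 4.3], [0, 0, 0]]
    - [0, [0.5, 15.4, 4.3], [0, 0, 0]]
    - [0, [0.5, 15.4, 4.3], [0, 0, 0]]

```text
time_s: 19.9
eef_pos: [0.5633, 0.0058, 0.1217]
orientation: [0.015, 0.706, -0.014, 0.708]
contact_force: [-0.3, -0.6, -0.0]
gripper_width: 0.032
```

```bash
python3 - <<'E'
from mv import *; from h import snap
st();plan([.5646,.0100,.045],-.04); snap('wrist','w15')
E
```

```text
t 19.9 tcp [0.5633 0.0058 0.1217] w 0.032 F [-0.3 -0.6 -0. ] jawyaw -0.041 tcpx [ 0.003  0.001 -1.   ] q [-0.06  0.45  1.61  0.    1.08 -0.01]
shift [7.67 0.42 0.09] turn [-0.001  0.003 -0.001] rows>=1.5 j6 -0.01
shift [7.67 0.42 0.09] turn [ 3.14e+00 -1.00e-03 -4.00e-03] rows>=20.9 j6 -0.01
```

View pics/w15.png

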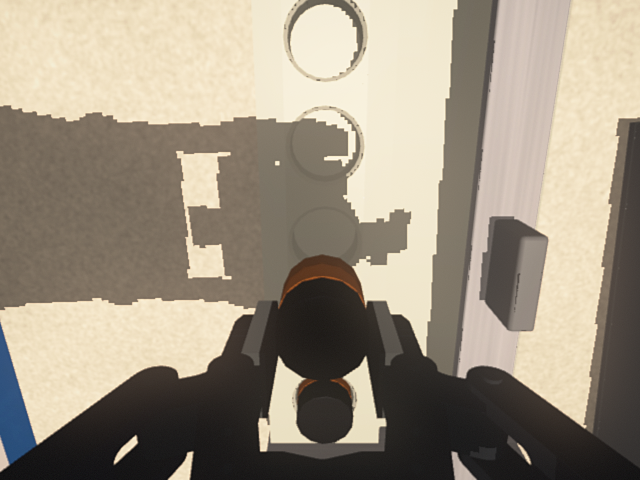

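Request:
drive_tool:
  commands:
    - [0, [1, 0.42, 0.1], [0, 0, 0]]
    - [0, [3, 0.42, 0.1], [0, 0, 0]]
    - [0, [5, 0.42, 0.1], [0, 0, 0]]
    - [0, [5.8, 0.42, 0.1], [0, 0, 0]]
    - [0, [6.4, 0.42, 0.1], [0, 0, 0]]
    - [0, [7, 0.42, 0.1], [0, 0, 0]]
    - [0, [7.4, 0.42, 0.1], [0, 0, 0]]
    - [0, [7.6, 0.42, 0.1], [0, 0, 0]]
    - [0, [7.75, 0.42, 0.1], [0, 0, 0]]

```text
time_s: 20.85
eef_pos: [0.5651, 0.0113, 0.0451]
orientation: [0.014, 0.706, -0.014, 0.708]
contact_force: [-11.0, 0.5, 26.7]
gripper_width: 0.0321
```

Request:
drive_tool:
  commands:
    - [0, [-0.15, 0, 0], [0, 0, 0]]
    - [0.6, [-0.15, 0, 0], [0, 0, 0]]
    - [0.6, [-0.15, 0, 0], [0, 0, 0]]
    - [0.6, [-0.15, 0, 0], [0, 0, 0]]
    - [0.6, [-2, 0, 0], [0, 0, 0]]
    - [0.6, [-6, 0, 0], [0, 0, 0]]
    - [0.6, [-10, 0, 0], [0, 0, 0]]
    - [0.6, [-14, 0, 0], [0, 0, 0]]
    - [0.6, [-14, 0, 0], [0, 0, 0]]
    - [0.6, [-14, 0, 0], [0, 0, 0]]

```text
time_s: 21.85
eef_pos: [0.5645, 0.0112, 0.1842]
orientation: [0.014, 0.706, -0.014, 0.708]
contact_force: [0.7, -0.3, 0.2]
gripper_width: 0.0507
```

```bash
python3 - <<'E'
from mv import *; from h import snap
st();snap('side','s16'); snap('wrist','w16')
a=np.arctan2(-.073,.042)+np.pi/2; print(a)
plan([.49,.37,.19],a)
E
```

```text
t 21.85 tcp [0.5645 0.0112 0.1842] w 0.0507 F [ 0.7 -0.3  0.2] jawyaw -0.04 tcpx [ 0.004  0.001 -1.   ] q [-0.05  0.38  1.55  0.    1.21 -0.01]
0.5220916138282874
shift [-0.72 35.55 -8.82] turn [-0.562  0.    -0.001] rows>=7.3 j6 -0.01
shift [-0.72 35.55 -8.82] turn [ 2.58e+00 -1.00e-03 -1.00e-03] rows>=17.2 j6 -0.01
```

View pics/s16.png

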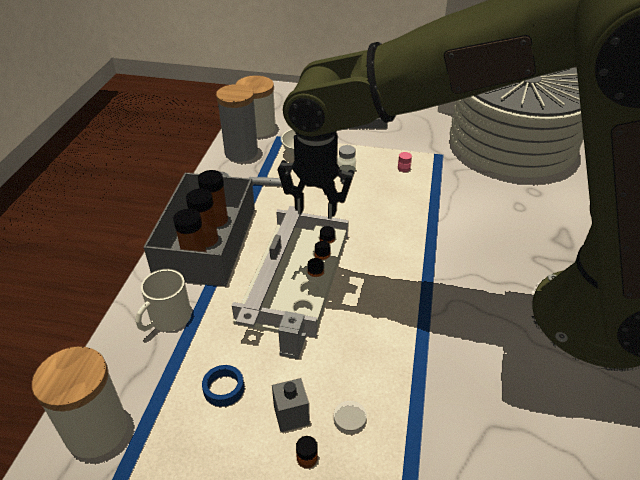

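View pics/w16.png

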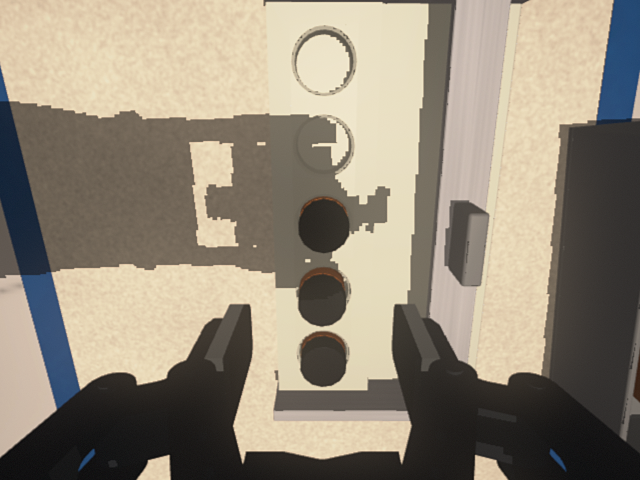

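Three vials are home (side px (327,235),(321,250),(315,267)). D is still at (307,450), so I'm going there.

Request:
drive_tool:
  commands:
    - [0.6, [-1, 4, -1], [-0.07, 0, 0]]
    - [0.6, [-1, 8, -2], [-0.14, 0, 0]]
    - [0.6, [-1, 12, -3], [-0.21, 0, 0]]
    - [0.6, [-1, 16, -4], [-0.28, 0, 0]]
    - [0.6, [-1, 20, -5], [-0.35, 0, 0]]
    - [0.6, [-1, 24, -6], [-0.42, 0, 0]]
    - [0.6, [-1, 28, -7], [-0.49, 0, 0]]
    - [0.6, [-1, 32, -8], [-0.562, 0, 0]]
    - [0.6, [-1, 35.5, -8.8], [-0.562, 0, 0]]
    - [0.6, [-1, 35.5, -8.8], [-0.562, 0, 0]]

```text
time_s: 22.95
eef_pos: [0.4889, 0.3727, 0.192]
orientation: [-0.184, 0.683, 0.184, 0.683]
contact_force: [0.3, -0.7, 0.1]
gripper_width: 0.0511
```

Request:
drive_tool:
  commands:
    - [0.6, [0, 0, 0], [0, 0, 0]]
    - [0.6, [0, 0, 0], [0, 0, 0]]

```text
time_s: 23.15
eef_pos: [0.4908, 0.3685, 0.1931]
orientation: [-0.182, 0.683, 0.182, 0.684]
contact_force: [-0.2, 0.7, 0.4]
gripper_width: 0.051
```

```bash
python3 - <<'E'
from mv import *; from h import snap
st();snap('wrist','w17')
E
```

```text
t 23.15 tcp [0.4908 0.3685 0.1931] w 0.051 F [-0.2  0.7  0.4] jawyaw 0.521 tcpx [ 0.001 -0.    -1.   ] q [ 0.58  0.48  1.38 -0.    1.28  0.06]
```

View pics/w17.png

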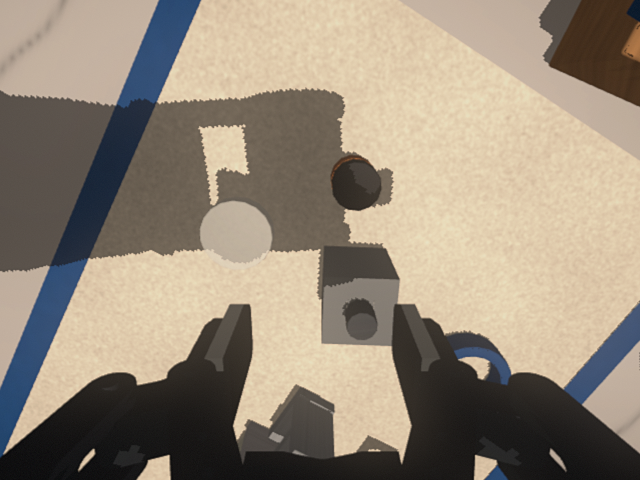

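D's cap is at (357,186) and the pin head top at (361,325) on the holder. Dish is at (236,232).

```bash
python3 crop.py w17 310 150 100 205 4 c18; python3 - <<'E'
from mv import *; from geo import *
W=cam('w17')
P=ray(W,(357.3,186),.042);print(P,'pin',ray(W,(361.5,325.5),.086),'dish',ray(W,(236,232),.016))
plan([P[0],P[1],.10],.522)
plan([P[0],P[1],.033],.522)
E
```

```text
[0.49800705 0.40229851 0.042     ] pin [0.53920742 0.332763   0.086     ] dish [0.44076879 0.32339686 0.016     ]
shift [9.35 2.6  2.29] turn [-0.001  0.001  0.001] rows>=2.0 j6 0.06
shift [9.35 2.6  2.29] turn [ 3.14e+00  1.00e-03 -2.00e-03] rows>=20.9 j6 0.06
shift [16.05  2.6   2.28] turn [-0.001  0.001  0.001] rows>=3.3 j6 0.06
shift [16.05  2.6   2.28] turn [ 3.14e+00  1.00e-03 -2.00e-03] rows>=20.9 j6 0.06
```

View pics/c18.png

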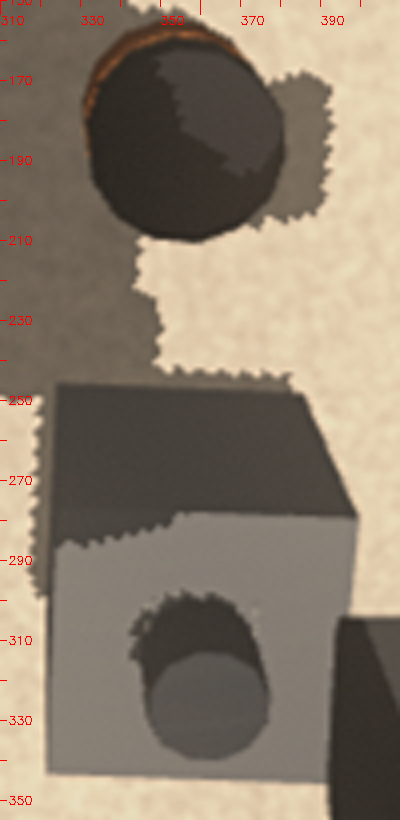

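Request:
drive_tool:
  commands:
    - [0.6, [4, 2.6, 2.25], [0, 0, 0]]
    - [0.6, [9, 2.6, 2.25], [0, 0, 0]]
    - [0.6, [12, 2.6, 2.25], [0, 0, 0]]
    - [0.6, [14.5, 2.6, 2.25], [0, 0, 0]]
    - [0.6, [15.9, 2.6, 2.25], [0, 0, 0]]
    - [0.6, [15.9, 2.6, 2.25], [0, 0, 0]]
    - [0, [15.9, 2.6, 2.25], [0, 0, 0]]
    - [0, [15.9, 2.6, 2.25], [0, 0, 0]]
    - [0, [15.9, 2.6, 2.25], [0, 0, 0]]
    - [0, [15.9, 2.6, 2.25], [0, 0, 0]]

```text
time_s: 24.2
eef_pos: [0.4983, 0.4037, 0.0368]
orientation: [-0.182, 0.681, 0.183, 0.685]
contact_force: [-0.1, -1.6, 7.3]
gripper_width: 0.0326
```

```bash
python3 - <<'E'
from mv import *; from h import snap
st();snap('wrist','w18')
E
python3 crop.py w18 250 240 150 160 5 c19
```

```text
t 24.2 tcp [0.4983 0.4037 0.0368] w 0.0326 F [-0.1 -1.6  7.3] jawyaw 0.522 tcpx [ 0.005  0.002 -1.   ] q [ 0.62  0.72  1.4  -0.    1.02  0.1 ]
```

View pics/c19.png

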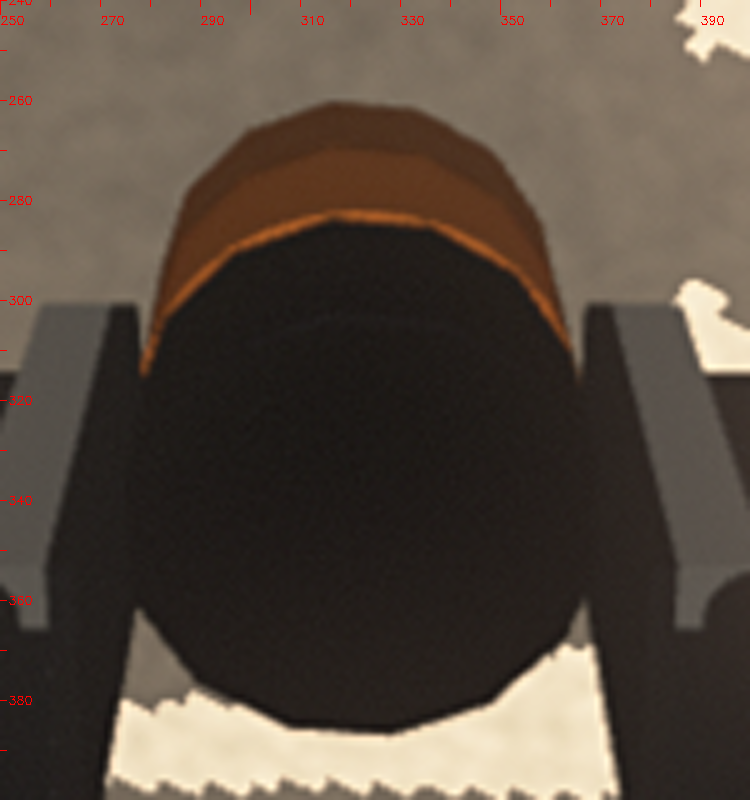

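Request:
drive_tool:
  commands:
    - [0, [-3, 0, 0], [0, 0, 0]]
    - [0, [-7, 0, 0], [0, 0, 0]]
    - [0, [-11, 0, 0], [0, 0, 0]]
    - [0, [-13, 0, 0], [0, 0, 0]]
    - [0, [-13, 0, 0], [0, 0, 0]]

```text
time_s: 24.75
eef_pos: [0.4982, 0.404, 0.1692]
orientation: [-0.182, 0.68, 0.183, 0.686]
contact_force: [-0.4, 0.7, -0.3]
gripper_width: 0.0321
```

```bash
python3 - <<'E'
from mv import *
st();plan([.5667,.0635,.165],-.04)
E
```

```text
t 24.75 tcp [0.4982 0.404  0.1692] w 0.0321 F [-0.4  0.7 -0.3] jawyaw 0.522 tcpx [ 0.007  0.005 -1.   ] q [ 0.62  0.56  1.32 -0.    1.25  0.1 ]
shift [  0.32 -32.93 -11.04] turn [ 0.562  0.008 -0.003] rows>=6.9 j6 0.1
shift [  0.32 -32.93 -11.04] turn [-2.579  0.004  0.011] rows>=17.2 j6 0.1
```

Request:
drive_tool:
  commands:
    - [0, [0, -3.5, -1.2], [0.07, 0, 0]]
    - [0, [0, -7, -2.4], [0.14, 0, 0]]
    - [0, [0, -11, -3.7], [0.21, 0, 0]]
    - [0, [0, -15, -5], [0.28, 0, 0]]
    - [0, [0, -19, -6.4], [0.35, 0, 0]]
    - [0, [0, -23, -7.7], [0.42, 0, 0]]
    - [0, [0, -27, -9], [0.49, 0, 0]]
    - [0, [0, -30, -10], [0.562, 0, 0]]
    - [0, [0, -32.9, -11], [0.562, 0.004, 0]]
    - [0, [0, -32.9, -11], [0.562, 0.004, 0]]

```text
time_s: 25.75
eef_pos: [0.566, 0.0601, 0.1639]
orientation: [0.015, 0.708, -0.016, 0.706]
contact_force: [-0.3, -0.9, -0.4]
gripper_width: 0.0321
```

Request:
drive_tool:
  commands:
    - [0, [3, 0, 0], [0, 0, 0]]
    - [0, [4, 0, 0], [0, 0, 0]]
    - [0, [4, 0, 0], [0, 0, 0]]
    - [0, [4, 0, 0], [0, 0, 0]]

```text
time_s: 26.15
eef_pos: [0.566, 0.0637, 0.1253]
orientation: [0.014, 0.707, -0.014, 0.706]
contact_force: [0.5, 0.4, 0.2]
gripper_width: 0.0322
```

```bash
python3 - <<'E'
from mv import *; from h import snap
st();plan([.5667,.0635,.045],-.04); snap('wrist','w19')
E
```

```text
t 26.15 tcp [0.566  0.0637 0.1253] w 0.0322 F [0.5 0.4 0.2] jawyaw -0.039 tcpx [-0.001  0.    -1.   ] q [0.05 0.46 1.58 0.   1.1  0.09]
shift [ 8.03 -0.01  0.08] turn [ 0.001 -0.001  0.   ] rows>=1.6 j6 0.09
shift [ 8.03 -0.01  0.08] turn [-3.141e+00 -0.000e+00 -2.000e-03] rows>=21.0 j6 0.09
```

View pics/w19.png

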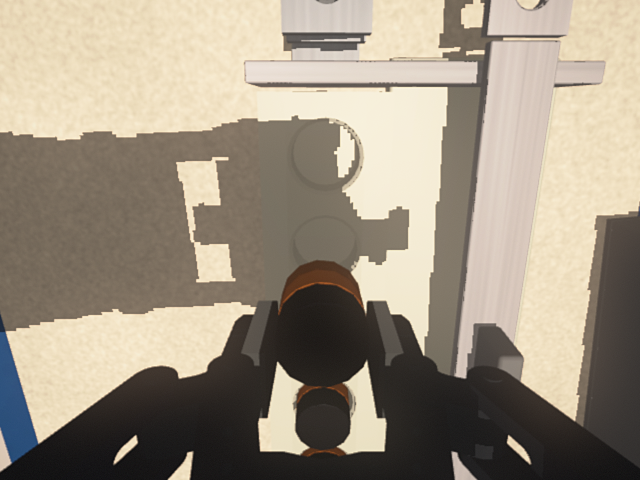

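Vial D is over bore 3 (bore rims at (327,153),(325,243)). Lowering.

Request:
drive_tool:
  commands:
    - [0, [1.5, 0, 0.08], [0, 0, 0]]
    - [0, [3.5, 0, 0.08], [0, 0, 0]]
    - [0, [5, 0, 0.08], [0, 0, 0]]
    - [0, [5.8, 0, 0.08], [0, 0, 0]]
    - [0, [6.5, 0, 0.08], [0, 0, 0]]
    - [0, [7.1, 0, 0.08], [0, 0, 0]]
    - [0, [7.7, 0, 0.08], [0, 0, 0]]
    - [0, [8, 0, 0.08], [0, 0, 0]]
    - [0, [8.15, 0, 0.08], [0, 0, 0]]

```text
time_s: 27.1
eef_pos: [0.567, 0.0634, 0.0445]
orientation: [0.014, 0.707, -0.014, 0.707]
contact_force: [-8.0, 1.8, 25.6]
gripper_width: 0.0324
```

Request:
drive_tool:
  commands:
    - [0, [-0.15, 0, 0], [0, 0, 0]]
    - [0.6, [-0.15, 0, 0], [0, 0, 0]]
    - [0.6, [-0.15, 0, 0], [0, 0, 0]]
    - [0.6, [-0.15, 0, 0], [0, 0, 0]]
    - [0.6, [-2, 0, 0], [0, 0, 0]]
    - [0.6, [-6, 0, 0], [0, 0, 0]]
    - [0.6, [-10, 0, 0], [0, 0, 0]]
    - [0.6, [-13, -3, 3], [0, 0, 0]]
    - [0.6, [-13, -5, 6], [0, 0, 0]]
    - [0.6, [-13, -5, 8], [0, 0, 0]]

```text
time_s: 28.1
eef_pos: [0.6462, 0.0074, 0.1744]
orientation: [0.015, 0.707, -0.015, 0.707]
contact_force: [-0.5, 0.3, -0.3]
gripper_width: 0.051
```

Request:
drive_tool:
  commands:
    - [0.5, [0, 0, 0], [0, 0, 0]]
    - [0.5, [0, 0, 0], [0, 0, 0]]

```text
time_s: 28.3
eef_pos: [0.6442, 0.01, 0.1725]
orientation: [0.014, 0.708, -0.014, 0.706]
contact_force: [0.2, 0.7, 0.2]
gripper_width: 0.0428
```

```bash
python3 - <<'E'
from mv import *; from h import snap
st();snap('side','s20');snap('scene','scene20'); snap('wrist','w20')
plan([.6503,.0085,.083],-.04)
E
python3 crop.py s20 220 190 150 150 5 c20
```

```text
t 28.3 tcp [0.6442 0.01   0.1725] w 0.0428 F [0.2 0.7 0.2] jawyaw -0.04 tcpx [-0.003  0.    -1.   ] q [-0.04  0.57  1.3  -0.    1.28 -0.  ]
shift [ 9.03 -0.16  0.65] turn [ 0.001 -0.002  0.   ] rows>=1.8 j6 -0.0
shift [ 9.03 -0.16  0.65] turn [-3.141e+00 -0.000e+00 -3.000e-03] rows>=21.0 j6 -0.0
```

View pics/c20.png

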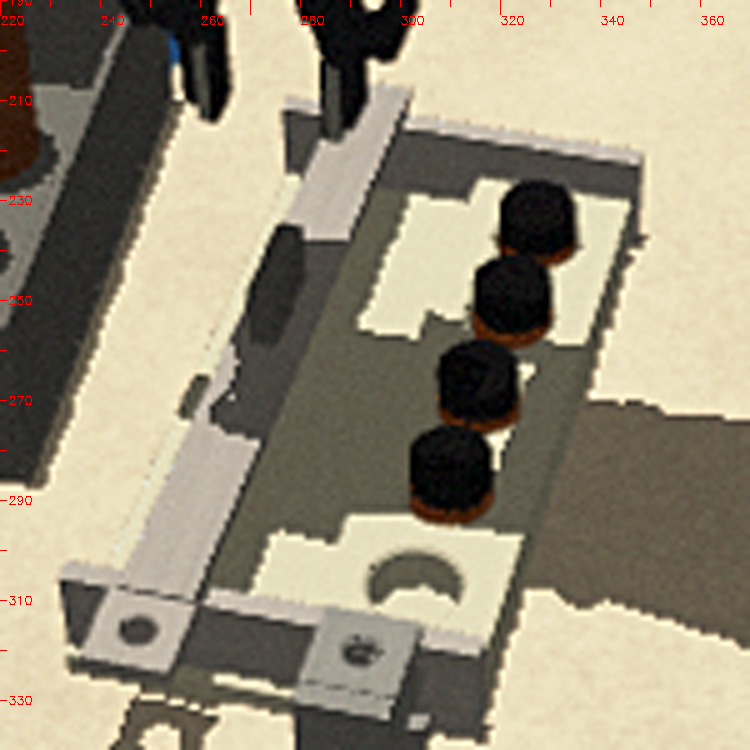

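View pics/scene20.png

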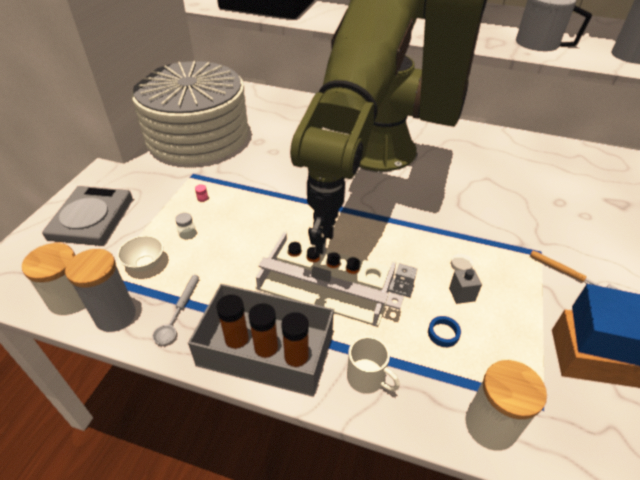

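View pics/w20.png

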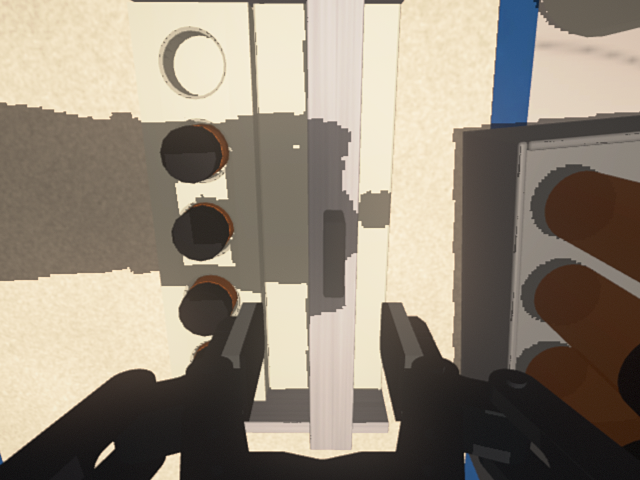

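All four vials are seated equally, with no other squat amber vial in view. Now I'm closing the bar by its tab.

Request:
drive_tool:
  commands:
    - [0.5, [3, -0.15, 0.65], [0, 0, 0]]
    - [0.5, [6, -0.15, 0.65], [0, 0, 0]]
    - [0.5, [8, -0.15, 0.65], [0, 0, 0]]
    - [0.5, [9, -0.15, 0.65], [0, 0, 0]]
    - [0.5, [9, -0.15, 0.65], [0, 0, 0]]
    - [0, [9, -0.15, 0.65], [0, 0, 0]]
    - [0, [9, -0.15, 0.65], [0, 0, 0]]
    - [0, [9, -0.15, 0.65], [0, 0, 0]]
    - [0, [9, -0.15, 0.65], [0, 0, 0]]

```text
time_s: 29.35
eef_pos: [0.6504, 0.0084, 0.0849]
orientation: [0.014, 0.708, -0.014, 0.706]
contact_force: [-13.4, 1.1, 11.2]
gripper_width: 0.0108
```

Request:
drive_tool:
  commands:
    - [0, [0, 0, -1], [0, 0, 0]]
    - [0, [0, 0, -2.5], [0, 0, 0]]
    - [0, [0, 0, -4], [0, 0, 0]]
    - [0, [0, 0, -5.5], [0, 0, 0]]
    - [0, [0, 0, -6.8], [0, 0, 0]]
    - [0, [0, 0, -7.8], [0, 0, 0]]
    - [0, [0, 0, -8.2], [0, 0, 0]]
    - [0, [0, 0, -8.3], [0, 0, 0]]

```text
time_s: 30.15
eef_pos: [0.5688, 0.0117, 0.0849]
orientation: [0.014, 0.706, -0.014, 0.707]
contact_force: [1.4, 1.8, 6.9]
gripper_width: 0.0109
```

Request:
drive_tool:
  commands:
    - [0, [0, 0, -0.2], [0, 0, 0]]
    - [0, [0, 0, -0.35], [0, 0, 0]]
    - [0, [0, 0, -0.4], [0, 0, 0]]

```text
time_s: 30.45
eef_pos: [0.5653, 0.0119, 0.0849]
orientation: [0.014, 0.706, -0.014, 0.708]
contact_force: [2.1, 3.1, 7.1]
gripper_width: 0.0108
```

Request:
drive_tool:
  commands:
    - [0, [0, 0, -0.1], [0, 0, 0]]
    - [0, [0, 0, -0.15], [0, 0, 0]]
    - [0, [0, 0, -0.15], [0, 0, 0]]

```text
time_s: 30.75
eef_pos: [0.5651, 0.0118, 0.085]
orientation: [0.014, 0.705, -0.014, 0.709]
contact_force: [14.0, 3.3, -0.6]
gripper_width: 0.0112
```

Closed stop reached (+14 N, 85 mm from open). Release, rise, and check the fork alignment.

Request:
drive_tool:
  commands:
    - [0.5, [0, 0, 0.05], [0, 0, 0]]
    - [0.5, [0, 0, 0.05], [0, 0, 0]]
    - [0.5, [0, 0, 0.05], [0, 0, 0]]
    - [0.5, [-4, 0, 0.05], [0, 0, 0]]
    - [0.5, [-8, 0, 0.05], [0, 0, 0]]
    - [0.5, [-12, 4, 0.05], [0, 0, 0]]
    - [0.5, [-12, 9, 0], [0, 0, 0]]
    - [0.5, [-12, 13, 0], [0, 0, 0]]
    - [0.5, [-12, 13, 0], [0, 0, 0]]
    - [0.5, [-12, 13, 0], [0, 0, 0]]

```text
time_s: 31.75
eef_pos: [0.5677, 0.1422, 0.2031]
orientation: [0.013, 0.708, -0.014, 0.706]
contact_force: [0.3, -0.6, 0.3]
gripper_width: 0.0427
```

```bash
python3 - <<'E'
from mv import *; from h import snap
st();snap('wrist','w21');snap('side','s21')
E
python3 crop.py s21 220 190 150 160 5 c21
```

```text
t 31.75 tcp [0.5677 0.1422 0.2031] w 0.0427 F [ 0.3 -0.6  0.3] jawyaw -0.038 tcpx [-0.002 -0.    -1.   ] q [0.18 0.41 1.46 0.   1.28 0.22]
```

View pics/w21.png

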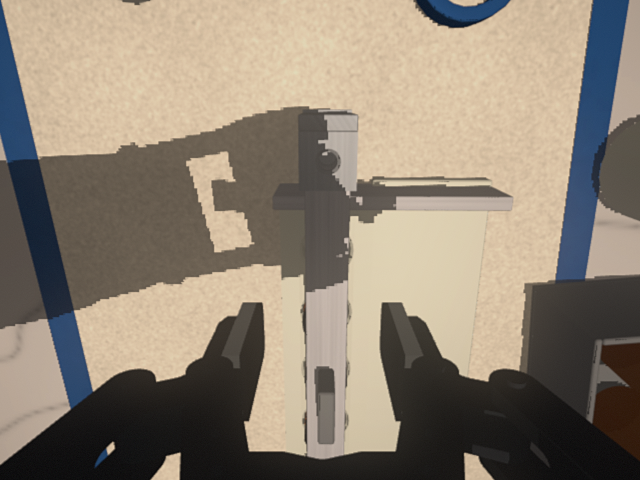

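View pics/c21.png

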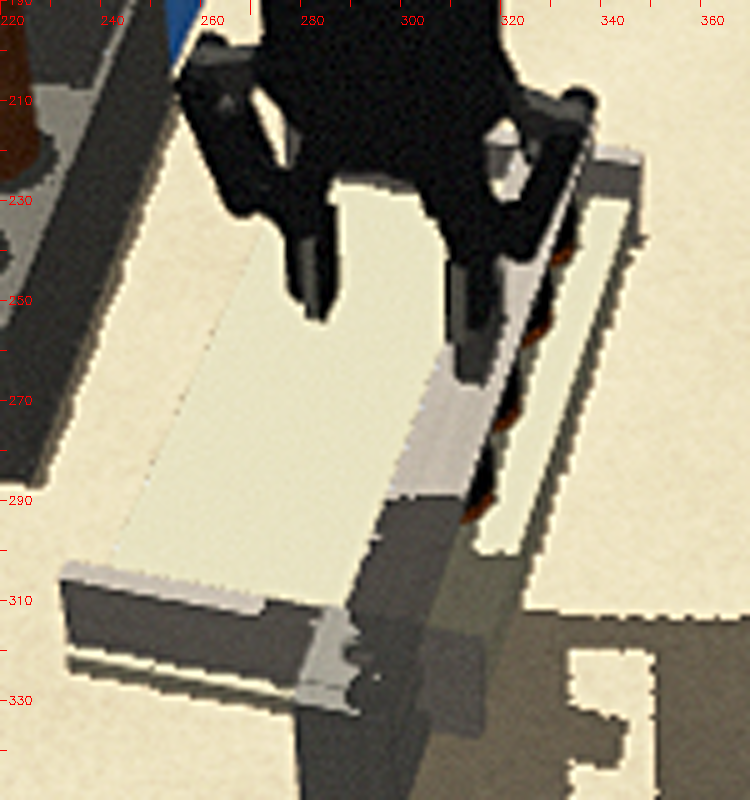

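Bar is closed over all four vials, and the fork hole shows at about (330,160). Crop next.

```bash
python3 crop.py w21 280 100 90 110 6 c22; python3 - <<'E'
from geo import *
c=np.cos(-.04);s=np.sin(-.04);print('seat expected',.5646-s*.176,.0110+c*.176)
print(ray(cam('w21'),(330,160),.073))
E
```

```text
seat expected 0.5716381228168476 0.1868592187723321
[0.57275199 0.18711999 0.073     ]
```

View pics/c22.png

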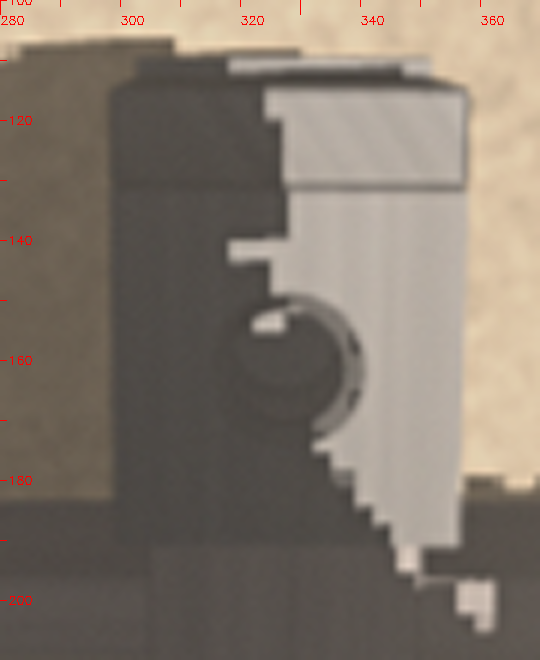

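```bash
python3 - <<'E'
from mv import *
plan([.54,.31,.19],-.04)
E
```

```text
shift [ 1.32 16.8  -3.48] turn [-0.001 -0.002  0.   ] rows>=3.4 j6 0.22
shift [ 1.32 16.8  -3.48] turn [3.141e+00 1.000e-03 3.000e-03] rows>=20.9 j6 0.22
```

Request:
drive_tool:
  commands:
    - [0.5, [0, 5, -1], [0, 0, 0]]
    - [0.5, [0, 9, -2], [0, 0, 0]]
    - [0.5, [1, 13, -3], [0, 0, 0]]
    - [0.5, [1.3, 16.8, -3.5], [0, 0, 0]]
    - [0.5, [1.3, 16.8, -3.5], [0, 0, 0]]
    - [0.5, [1.3, 16.8, -3.5], [0, 0, 0]]
    - [0.5, [1.3, 16.8, -3.5], [0, 0, 0]]

```text
time_s: 32.55
eef_pos: [0.5403, 0.3094, 0.1906]
orientation: [0.015, 0.707, -0.015, 0.706]
contact_force: [0.7, -0.4, 0.4]
gripper_width: 0.0427
```

```bash
python3 - <<'E'
from mv import *; from h import snap
st();snap('wrist','w22')
E
python3 crop.py w22 270 160 130 130 6 c23
```

```text
t 32.55 tcp [0.5403 0.3094 0.1906] w 0.0427 F [ 0.7 -0.4  0.4] jawyaw -0.042 tcpx [-0.001 -0.    -1.   ] q [0.46 0.5  1.36 0.   1.29 0.5 ]
```

View pics/c23.png

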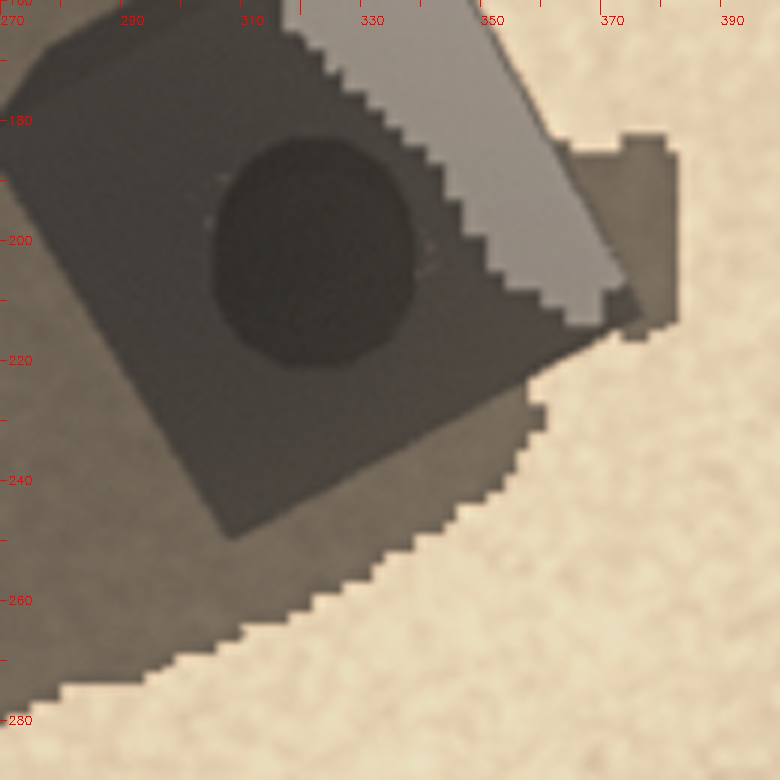

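```bash
python3 - <<'E'
from mv import *; from geo import *
W=cam('w22')
def f(p):
    q=proj(W,cyl(p[0],p[1],.01,.066,.086)); return np.r_[q.min(0),q.max(0)]-[305.3,182.5,339,221.5]
s=least_squares(f,[.54,.33]);print(s.x,s.fun); print(ray(W,(322.2,205),.086))
plan([s.x[0],s.x[1],.0775],-.04)
E
```

```text
[0.53982829 0.33207062] [-0.66752466 -0.66704237  0.66736708  0.66948288]
[0.53986269 0.33221184 0.086     ]
shift [11.32  2.27 -0.12] turn [-0.002 -0.001  0.   ] rows>=2.3 j6 0.5
shift [11.32  2.27 -0.12] turn [3.14e+00 0.00e+00 2.00e-03] rows>=20.9 j6 0.5
```

Request:
drive_tool:
  commands:
    - [0.5, [3, 2.25, -0.1], [0, 0, 0]]
    - [0.5, [7, 2.25, -0.1], [0, 0, 0]]
    - [0.5, [9.5, 2.25, -0.1], [0, 0, 0]]
    - [0.5, [11, 2.25, -0.1], [0, 0, 0]]
    - [0.5, [11.3, 2.25, -0.1], [0, 0, 0]]
    - [0.5, [11.3, 2.25, -0.1], [0, 0, 0]]
    - [0, [11.3, 2.25, -0.1], [0, 0, 0]]
    - [0, [11.3, 2.25, -0.1], [0, 0, 0]]
    - [0, [11.3, 2.25, -0.1], [0, 0, 0]]
    - [0, [11.3, 2.25, -0.1], [0, 0, 0]]
  force: 60

```text
time_s: 33.6
eef_pos: [0.5401, 0.3337, 0.0793]
orientation: [0.015, 0.707, -0.014, 0.707]
contact_force: [0.1, -0.4, 5.7]
gripper_width: 0.0174
```

```bash
python3 - <<'E'
from mv import *; from h import snap
st();snap('wrist','w23')
E
python3 crop.py w23 240 250 160 150 5 c24
```

```text
t 33.6 tcp [0.5401 0.3337 0.0793] w 0.0174 F [ 0.1 -0.4  5.7] jawyaw -0.04 tcpx [ 0.001  0.001 -1.   ] q [0.5  0.65 1.4  0.   1.09 0.54]
```

View pics/c24.png

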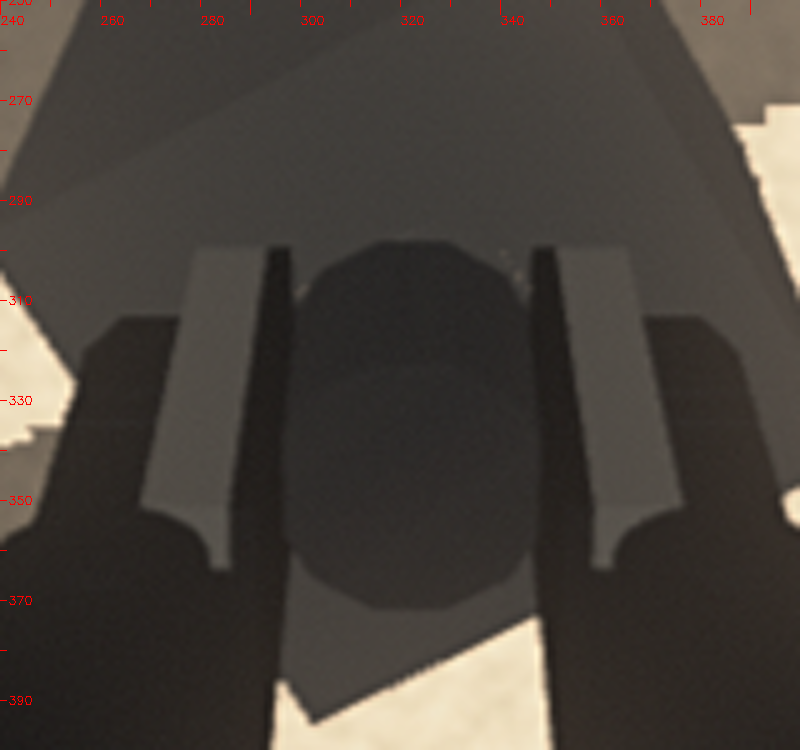

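```bash
python3 - <<'E'
from mv import *; from geo import *
W=cam('w23');s=monitor.sense();Rn=R.from_quat(s['orientation']).as_matrix()
def f(p):
    q=proj(W,cyl(p[0],p[1],.01,.066,.086)); return np.r_[q.min(0),q.max(0)]-[296,298,348,372]
r=least_squares(f,[.54,.33]);print(r.x,r.fun,Rn.T@(np.r_[r.x,.086]-s['eef_pos']))
E
```

```text
[0.5386268  0.33215488] [-3.39997004 -1.50896284  3.40203081  1.64018994] [-0.00671859 -0.00160048 -0.00142662]
```

Request:
drive_tool:
  commands:
    - [0, [-3, 0, 0], [0, 0, 0]]
    - [0, [-7, 0, 0], [0, 0, 0]]
    - [0, [-11, 0, 0], [0, 0, 0]]
    - [0, [-11, 0, 0], [0, 0, 0]]
    - [0, [-11, 0, 0], [0, 0, 0]]

```text
time_s: 34.15
eef_pos: [0.5398, 0.3336, 0.1888]
orientation: [0.015, 0.707, -0.014, 0.707]
contact_force: [0.1, 0.4, -1.5]
gripper_width: 0.0172
```

```bash
python3 - <<'E'
from mv import *; from h import snap
st();plan([.5715,.1865,.17],-.04)
E
```

```text
t 34.15 tcp [0.5398 0.3336 0.1888] w 0.0172 F [ 0.1  0.4 -1.5] jawyaw -0.04 tcpx [ 0.001  0.001 -1.   ] q [0.5  0.53 1.32 0.   1.29 0.54]
shift [  1.86 -14.57   3.75] turn [ 0.     0.001 -0.001] rows>=3.0 j6 0.54
shift [  1.86 -14.57   3.75] turn [-3.142e+00  2.000e-03  1.000e-03] rows>=21.0 j6 0.54
```

Request:
drive_tool:
  commands:
    - [0, [0, -4, 1], [0, 0, 0]]
    - [0, [0, -8, 2], [0, 0, 0]]
    - [0, [0, -12, 3], [0, 0, 0]]
    - [0, [0, -14.4, 3.85], [0, 0, 0]]
    - [0, [2, -14.4, 3.85], [0, 0, 0]]
    - [0, [3.2, -14.4, 3.85], [0, 0, 0]]
    - [0, [3.2, -14.4, 3.85], [0, 0, 0]]
    - [0, [3.2, -14.4, 3.85], [0, 0, 0]]

```text
time_s: 34.95
eef_pos: [0.572, 0.1886, 0.1551]
orientation: [0.014, 0.708, -0.014, 0.706]
contact_force: [-0.3, -0.1, -0.9]
gripper_width: 0.0172
```

```bash
python3 - <<'E'
from mv import *; from h import snap
st();plan([.5724,.1881,.15],-.04)
snap('wrist','w24');snap('side','s24');snap('scene','scene24')
E
python3 crop.py w24 240 200 160 190 4 c25;python3 crop.py s24 250 260 90 90 7 c26;python3 crop.py scene24 360 200 90 90 7 c27
```

```text
t 34.95 tcp [0.572  0.1886 0.1551] w 0.0172 F [-0.3 -0.1 -0.9] jawyaw -0.039 tcpx [-0.002 -0.    -1.   ] q [0.26 0.49 1.46 0.   1.2  0.3 ]
shift [ 0.51 -0.05  0.05] turn [ 0.001 -0.002  0.   ] rows>=0.1 j6 0.3
shift [ 0.51 -0.05  0.05] turn [-3.141e+00 -1.000e-03 -4.000e-03] rows>=20.9 j6 0.3
```

View pics/c25.png

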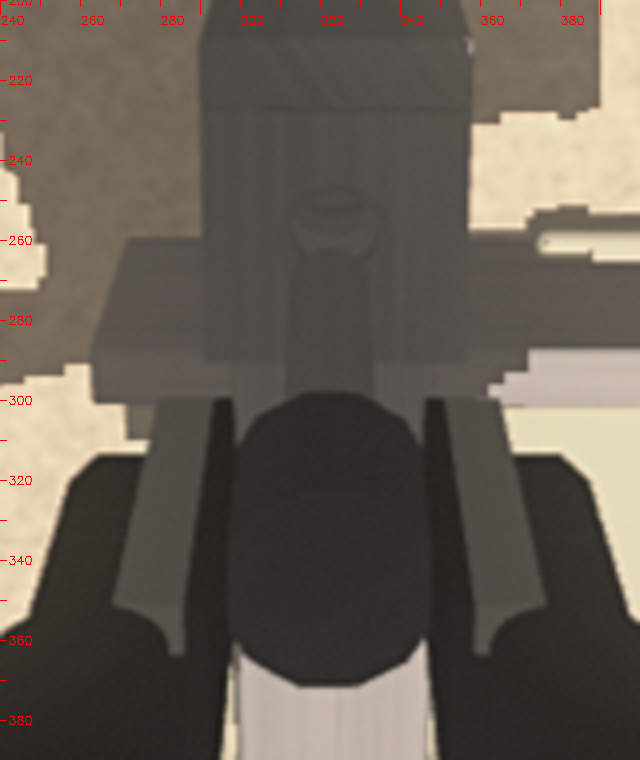

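View pics/c26.png

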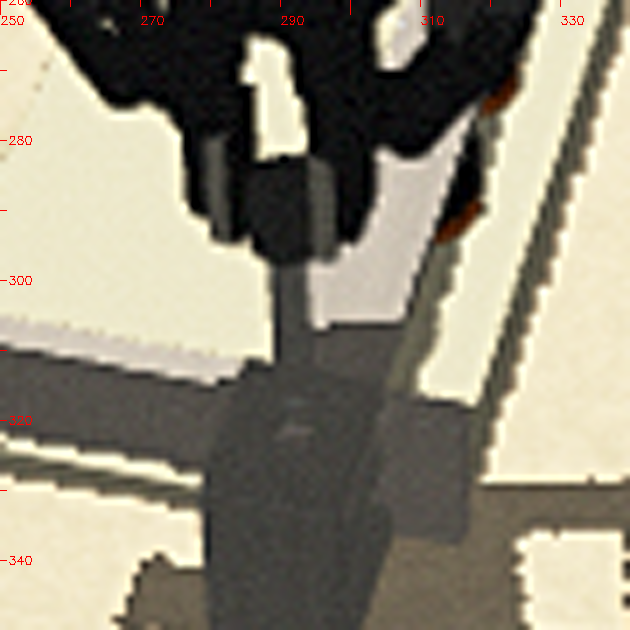

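View pics/c27.png

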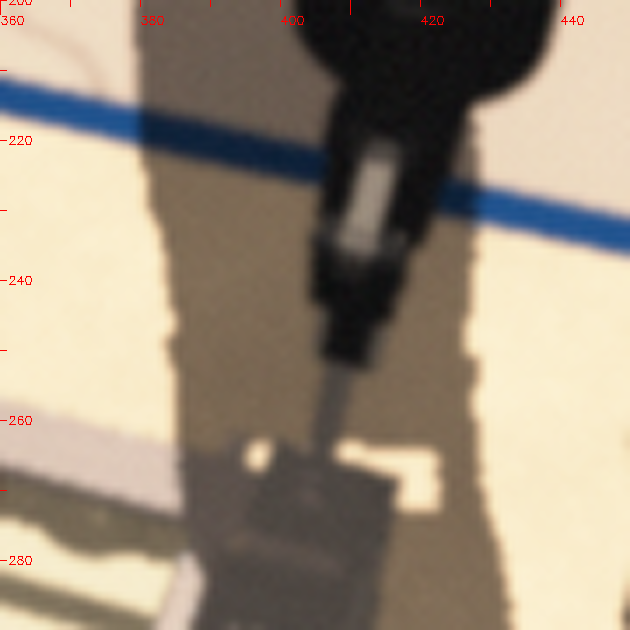

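```bash
python3 - <<'E'
from h import *
im=cv2.imread('pics/w24.png')[230:300,290:355]; im=cv2.resize(im,None,fx=10,fy=10,interpolation=cv2.INTER_CUBIC)
g=cv2.cvtColor(im,cv2.COLOR_BGR2GRAY); g=np.clip((g.astype(float)-40)*4,0,255).astype('uint8')
for k in range(0,65,5): cv2.putText(g,str(290+k),(k*10,10),0,.35,255,1); cv2.line(g,(k*10,12),(k*10,18),255)
for k in range(0,70,5): cv2.putText(g,str(230+k),(0,k*10+4),0,.35,255,1)
cv2.imwrite('pics/c28.png',g[:600])
from mv import *; from geo import *
W=cam('w24');s=monitor.sense();Rn=R.from_quat(s['orientation']).as_matrix()
for v in (255,257,259): print(v,Rn.T@(ray(W,(322,v),.073)-s['eef_pos']))
tip=s['eef_pos']+Rn@[.0683,-.0016,-.0008]; print('tip px',proj(W,tip), 'at .073',proj(W,[tip[0],tip[1],.073]))
a=np.linspace(0,6.28,60)
# hole ellipse if pin aligned
P=np.c_[tip[0]+.006*np.cos(a),tip[1]+.006*np.sin(a),0*a+.073]; q=proj(W,P); print(q.min(0),q.max(0))
P=np.c_[tip[0]+.005*np.cos(a),tip[1]+.005*np.sin(a),0*a+tip[2]]; q=proj(W,P); print('tip full r',q.min(0),q.max(0))
E
```

```text
255 [ 0.08303932  0.00048338 -0.00184696]
257 [ 0.08303911 -0.00065614 -0.001847  ]
259 [ 0.0830389  -0.00179908 -0.00184703]
tip px [[324.0528625  268.67978543]] at .073 [[323.96480176 258.65773618]]
[312.80941128 248.09502789] [335.11781383 269.06465372]
tip full r [314.15316012 259.38451799] [333.95020964 277.85416116]
```

View pics/c28.png

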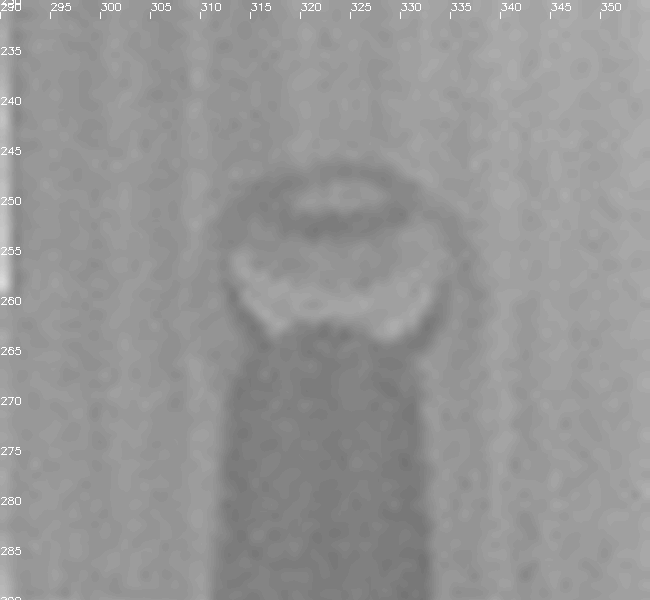

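Hole rim is centred at about (323.5,258) and the pin tip axis at u≈321.5, so it needs ≈+1 mm along tool z. Entering gently.

Request:
drive_tool:
  commands:
    - [0, [0, 0, 0.09], [0, 0, 0]]
    - [0, [0.6, 0, 0.09], [0, 0, 0]]
    - [0, [1.0, 0, 0.09], [0, 0, 0]]
    - [0, [1.4, 0, 0.09], [0, 0, 0]]
    - [0, [1.7, 0, 0.09], [0, 0, 0]]
    - [0, [2.0, 0, 0.09], [0, 0, 0]]
    - [0, [2.0, 0, 0.09], [0, 0, 0]]

```text
time_s: 35.8
eef_pos: [0.5729, 0.1879, 0.1349]
orientation: [0.014, 0.708, -0.014, 0.706]
contact_force: [-0.2, -0.1, -0.8]
gripper_width: 0.0176
```

```bash
python3 - <<'E'
from mv import *; from h import snap
st();snap('wrist','w25')
E
python3 crop.py w25 240 200 160 190 4 c29
```

```text
t 35.8 tcp [0.5729 0.1879 0.1349] w 0.0176 F [-0.2 -0.1 -0.8] jawyaw -0.04 tcpx [-0.002 -0.    -1.   ] q [0.26 0.52 1.47 0.   1.16 0.3 ]
```

View pics/c29.png

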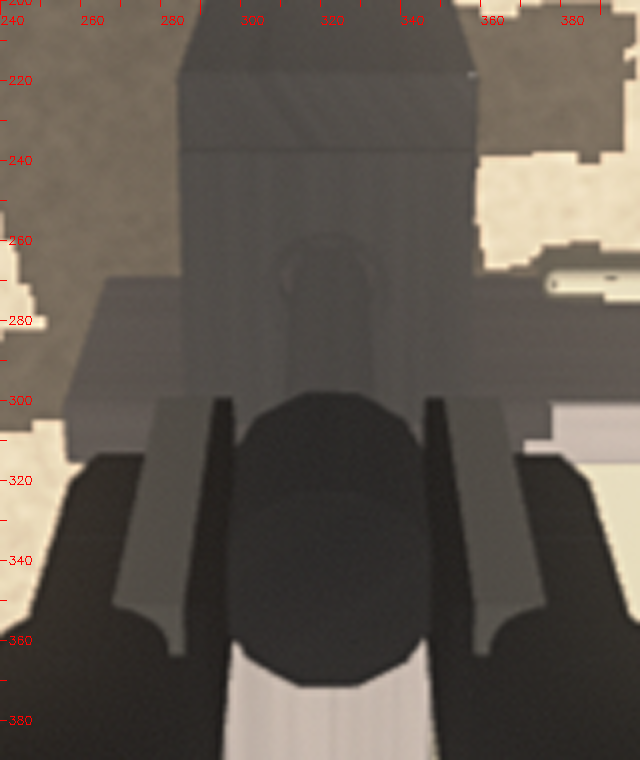

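Tip is entering the hole (ring around the shank at (320,268)) with no contact force. On down.

Request:
drive_tool:
  commands:
    - [0, [0.5, 0, 0], [0, 0, 0]]
    - [0, [0.9, 0, 0], [0, 0, 0]]
    - [0, [1.3, 0, 0], [0, 0, 0]]
    - [0, [1.3, 0, 0], [0, 0, 0]]

```text
time_s: 36.25
eef_pos: [0.5728, 0.1879, 0.1216]
orientation: [0.014, 0.708, -0.014, 0.706]
contact_force: [0.0, 0.3, 0.0]
gripper_width: 0.0173
```

Request:
drive_tool:
  commands:
    - [0, [0.4, 0, 0], [0, 0, 0]]
    - [0, [0.8, 0, 0], [0, 0, 0]]
    - [0, [1.2, 0, 0], [0, 0, 0]]
    - [0, [1.5, 0, 0], [0, 0, 0]]
    - [0, [1.5, 0, 0], [0, 0, 0]]

```text
time_s: 36.75
eef_pos: [0.5729, 0.1879, 0.1068]
orientation: [0.014, 0.708, -0.014, 0.706]
contact_force: [0.4, -0.2, -0.0]
gripper_width: 0.0171
```

Request:
drive_tool:
  commands:
    - [0, [0.3, 0, 0], [0, 0, 0]]
    - [0, [0.6, 0, 0], [0, 0, 0]]
    - [0, [0.9, 0, 0], [0, 0, 0]]
    - [0, [1.2, 0, 0], [0, 0, 0]]
    - [0, [1.5, 0, 0], [0, 0, 0]]
    - [0, [1.8, 0, 0], [0, 0, 0]]
    - [0, [1.9, 0, 0], [0, 0, 0]]

```text
time_s: 37.45
eef_pos: [0.573, 0.1879, 0.088]
orientation: [0.014, 0.708, -0.014, 0.706]
contact_force: [0.0, -1.1, 0.1]
gripper_width: 0.0173
```

Request:
drive_tool:
  commands:
    - [0, [0.1, 0, 0], [0, 0, 0]]
    - [0, [0.2, 0, 0], [0, 0, 0]]
    - [0, [0.3, 0, 0], [0, 0, 0]]

```text
time_s: 37.75
eef_pos: [0.5732, 0.1879, 0.0862]
orientation: [0.014, 0.707, -0.014, 0.707]
contact_force: [-7.1, -4.7, 16.4]
gripper_width: 0.0172
```

```bash
python3 - <<'E'
from mv import *; from h import snap
st();snap('side','s26')
snap('scene','scene26')
E
python3 crop.py s26 250 260 90 90 7 c30;python3 crop.py scene26 360 220 90 90 7 c31
```

```text
t 37.75 tcp [0.5732 0.1879 0.0862] w 0.0172 F [-7.1 -4.7 16.4] jawyaw -0.04 tcpx [-0.001 -0.    -1.   ] q [0.26 0.58 1.5  0.   1.06 0.3 ]
```

View pics/c30.png

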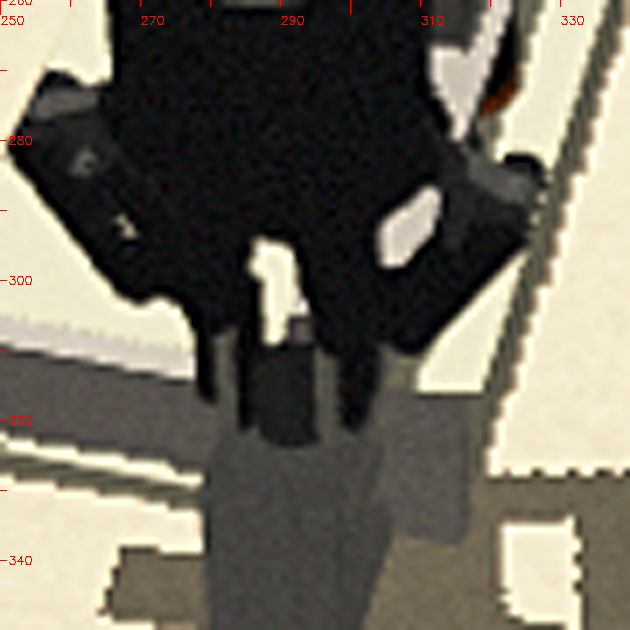

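View pics/c31.png

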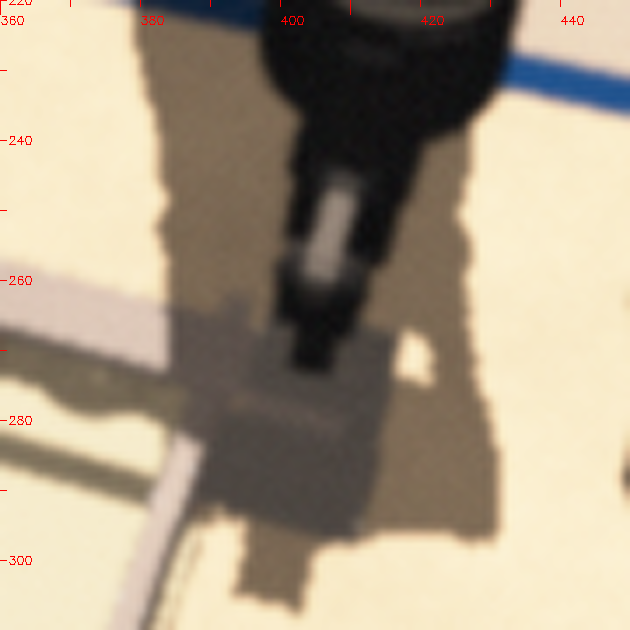

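Hard stop felt (16 N) at the predicted seat height. Releasing and checking.

Request:
drive_tool:
  commands:
    - [0.35, [0, 0, 0], [0, 0, 0]]
    - [0.35, [0, 0, 0], [0, 0, 0]]
    - [0.35, [0, 0, 0], [0, 0, 0]]
    - [0.35, [-1, 0, 0], [0, 0, 0]]
    - [0.35, [-3, 0, 0], [0, 0, 0]]
    - [0.35, [-7, 0, 0], [0, 0, 0]]
    - [0.35, [-11, 0, 0], [0, 0, 0]]
    - [0.35, [-13, -4, 0], [0, 0, 0]]
    - [0.35, [-13, -5, 0], [0, 0, 0]]
    - [0.35, [-13, -5, 0], [0, 0, 0]]

```text
time_s: 38.85
eef_pos: [0.5713, 0.1369, 0.216]
orientation: [0.015, 0.707, -0.015, 0.707]
contact_force: [-0.7, 1.1, -0.6]
gripper_width: 0.0299
```

```bash
python3 - <<'E'
from mv import *; from h import snap
st();snap('side','s27')
snap('scene','scene27');snap('wrist','w27')
E
python3 crop.py s27 250 260 90 90 7 c32;python3 crop.py scene27 360 220 90 90 7 c33
```

```text
t 38.85 tcp [0.5713 0.1369 0.216 ] w 0.0299 F [-0.7  1.1 -0.6] jawyaw -0.042 tcpx [-0.001  0.    -1.   ] q [0.17 0.4  1.44 0.   1.3  0.21]
```

View pics/c32.png

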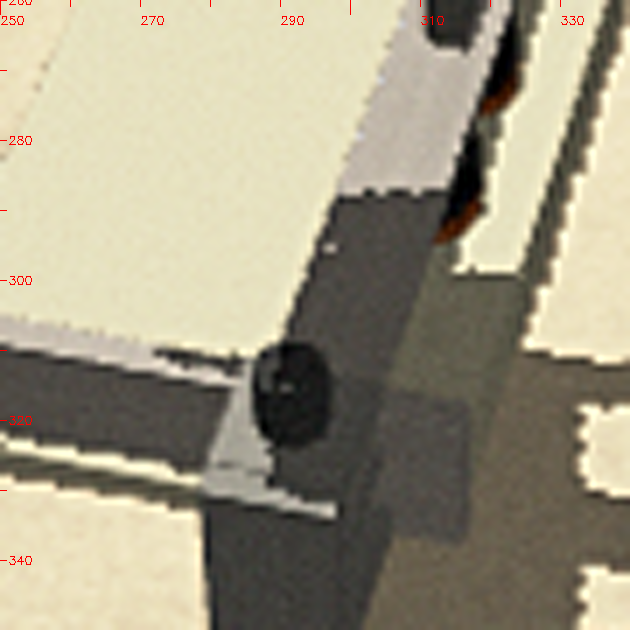

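View pics/scene27.png

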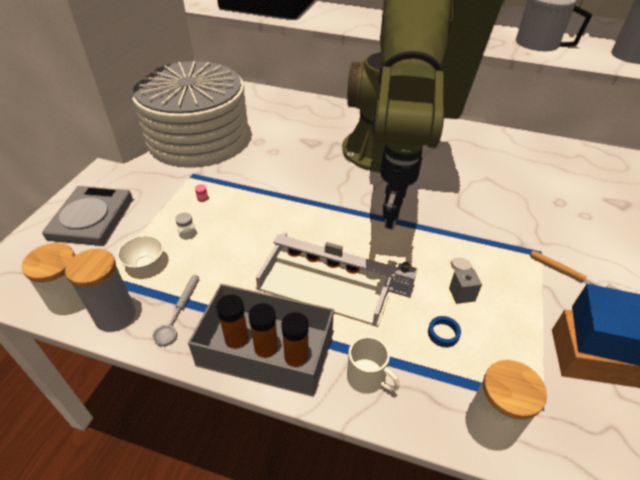

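View pics/w27.png

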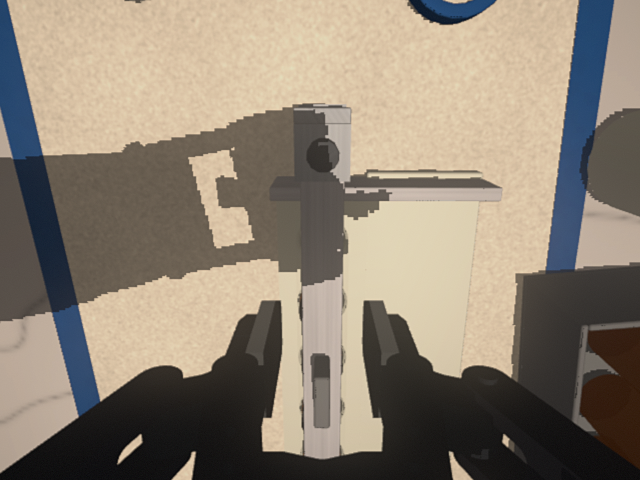

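Head is on the fork in both views (side (290,316), wrist (322,155)). I'll check its height numerically against the flush prediction, and that the bystanders haven't moved.

```bash
python3 - <<'E'
from geo import *; from scipy.optimize import least_squares as ls
D=cam('s27');W=cam('w27')
def f(p):
    o=[]
    for C,b in ((D,[284.3,308.5,295.5,323.5]),(W,[306.5,137.5,340,173])):
        q=proj(C,cyl(p[0],p[1],.01,p[2],p[2]+.02)); o+=list(np.r_[q.min(0),q.max(0)]-b)
    return o
r=ls(f,[.572,.187,.073],x_scale=.01);print('head base',r.x,np.round(r.fun,1))
E
python3 - <<'E'
import cv2,numpy as np
a=cv2.imread('pics/s27.png').astype(int);b=cv2.imread('pics/side0.png').astype(int)
for n,(x,y,w,h) in dict(dish=(328,395,45,45),tape=(195,355,55,60),jar=(333,140,30,40)).items(): print(n,abs(a-b)[y:y+h,x:x+w].max(2).mean().round(2))
E
python3 crop.py w27 280 110 90 90 6 c34
```

```text
head base [0.57234532 0.18643667 0.07180697] [ 1.6 -0.5  2.   0.4  0.5 -0.7  0.7  0.3]
dish 27.49
tape 24.03
jar 58.56
```

View pics/c34.png

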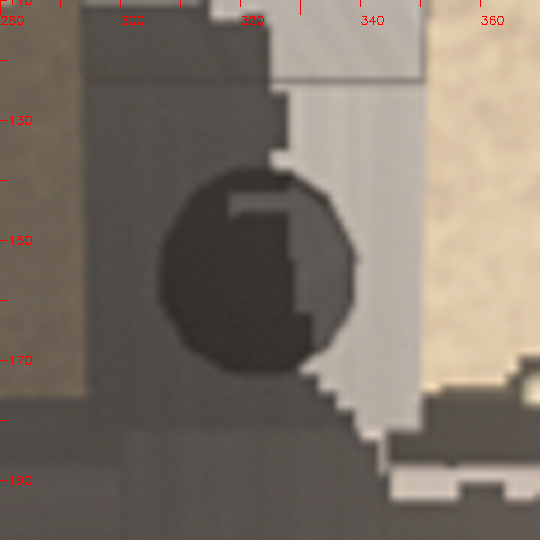

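View pics/s27.png

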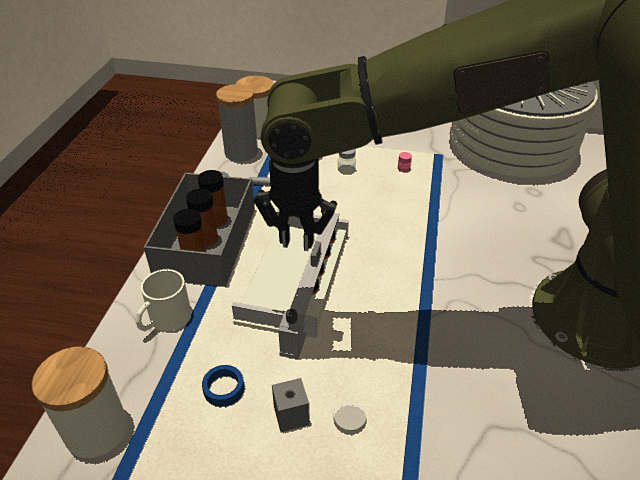

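```bash
python3 - <<'E'
from rig import robot
print(robot.hand_in())
E
```

```text
the job is handed in; nothing more can be done
None
```

The rack is ready for transport and the job is handed in, at about 39 s of the 210 s allowed.

- **Bar opened:** I slid the keeper bar open until it hit its stop.
- **Vials:** Four squat amber vials were on the counter. I stood all four in bores 0 to 3, pressing each to the bore floor (17–32 N). Bore 4 is empty. I left the pink look-alike and the tall bottles in the tray alone.
- **Bar closed:** I slid the bar back to its closed stop, 85 mm of travel with 14 N felt at the end. It passed over the vials without catching.
- **Pin:** It went through the fork and lug until the head stopped hard (16 N) at the expected height. I felt no separate click at the spring catch because I only read the force between moves. After release, the cameras put the underside of the head at 72 mm against 73 mm nominal, which is flush within camera accuracy.

A pixel-difference check on the dish, tape and jar showed a change. The later picture is brighter, which would explain it. By eye, all three are still at their original pixel positions. The robot touches nothing.

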